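Stand the lidded jars and tins in their drip dishes

TASK

Tidy the painter's bench: stand each of the four lidded containers in the wooden drip dish of its own shape and size - the large round jar in the large round dish, the small round jar in the small round dish, the square tin in the square dish and the oblong tin in the oblong dish. Set each one down gently, upright and flat on the floor of its dish, leaving the dishes flat on the bench. Leave the corked bottle and the open pot standing where they are.

Things in the scene. Friction and masses are not known exactly. Their poses are not given: they have to be found in the camera images.
- large_jar: large round jar, brown with a plain metal lid: diameter 64, height 72 mm, straight-sided (lid 62 across, top 18 mm). Loose, about 0.25 to 0.5 kg. Stands upright; origin: centre of the underside, z up.
- small_jar: small round jar, brown with a plain metal lid: diameter 42, height 58 mm, straight-sided (lid 40 across, top 18 mm). Loose, about 0.1 to 0.2 kg. Stands upright; origin: centre of the underside, z up.
- square_tin: square dark metal tin with lid: 52 x 52 mm in plan, height 64 mm, straight-sided. Loose, about 0.17 to 0.35 kg. Stands upright; origin: centre of the underside, z up, x and y along its sides.
- oblong_tin: oblong dark metal tin with lid: 78 mm along its x, 36 mm along its y, height 58 mm, straight-sided. Loose, about 0.15 to 0.3 kg. Stands upright; origin: centre of the underside, z up.
- large_round_dish: large round wooden drip dish, open above, lying loose on the bench (about 0.3 kg). Wall 4 mm, floor 4 mm thick (inner floor 4 mm above the origin), rim 14 mm high. Origin: centre of the underside, z up. Inner diameter 82, outer 90 mm.
- small_round_dish: small round wooden drip dish, open above, lying loose on the bench (about 0.3 kg). Wall 4 mm, floor 4 mm thick (inner floor 4 mm above the origin), rim 14 mm high. Origin: centre of the underside, z up. Inner diameter 60, outer 68 mm.
- square_dish: square wooden drip dish, open above, lying loose on the bench (about 0.3 kg). Wall 4 mm, floor 4 mm thick (inner floor 4 mm above the origin), rim 14 mm high. Origin: centre of the underside, z up. Inside 70 x 70, outside 78 x 78 mm, sides along its x and y.
- oblong_dish: oblong wooden drip dish, open above, lying loose on the bench (about 0.3 kg). Wall 4 mm, floor 4 mm thick (inner floor 4 mm above the origin), rim 14 mm high. Origin: centre of the underside, z up. Inside 96 mm along its x by 54 mm along its y, outside 104 x 62 mm.
- bottle: bystander: green glass bottle with a cork, 48 mm across, 120 mm high, standing loose. Origin: centre of the underside.
- open_pot: bystander: open white ceramic water pot without a lid, 60 mm across the rim, 75 mm high, standing loose. Origin: centre of the underside.
Mind the look-alikes: they are no part of the job. What is shaped like the square_tin but orange is not meant.

How it is judged:
By the outcome, as a careful person would: the job done as asked, in the order asked, and still so for the second after the job is handed in, with the robot touching nothing.
It also fails if it takes over 128 s, if anything falls off the work surface, if the arm or the gripper's body presses on something with over 40 N, if the wrist force passes 120 N, or if a joint passes its speed limit or range.

ROBOT

A 6-joint arm with a two-finger parallel gripper is mounted at the origin on the work surface. World frame = base frame: x ahead of the robot, y to its left, z up, the work surface at z = 0. Lengths are in m, angles in rad, forces in N, time in s.
With the tool pointing down it reaches from about 0.4 to 0.825 m from the base axis. Payload 7 kg.
Tool frame: the origin (TCP) lies at the very end of the fingers, on their centre line; the grasp point (between the pads) lies 19 mm behind it; z points along the fingers, y is the direction in which the jaws open and shut (so a half turn about z gives the same grasp; the last joint's range is limited). The gripper opens to 88 mm and grips with 3 to 60 N. Pads are 19 mm wide; open, the fingers measure 130 mm over their backs; the gripper's body (78 mm by 193 mm) begins 47 mm behind the grasp point.
Start: joints at [-0.837, 0.359, 0.012, 0, -1.224, -0.288], TCP at [0.291, -0.609, 0.227] pointing down, gripper open.
Joint ranges: [-3.07, 3.07], [-1.43, 2.12], [-1.02, 1.25], [-3.03, 1.67], [-3.05, -0], [-3.03, 3.03]. Speed limits (rad/s): [2.39, 2.39, 3.01, 3.14, 3.14, 3.14].

INTERFACE

Orientations are given as a unit quaternion [w, x, y, z].
In Python, from workcell import r, grab_frame, calibration gives the robot as it stands. The module is installed in compiled form; this text tells all that it offers.
- The arm moves only by the tool play_rows, never from a script. Its argument "moves" is a list of rows, each a list of 2 entries, a list of its own where there are three numbers: the shift along the tool's x, y, z in cm, then the turn, a rotation vector about the tool's x, y, z in rad. In form: [[[x, y, z], [ax, ay, az]], ...]. A call has 1 to 5 rows; each row is the pose to reach, as a shift and turn from the pose commanded when the call began, along the tool's axes at that moment; what a row does not reach only later rows make up. A row lasts 1/12 s, in which the tool goes at most 41.7 mm and 7.16 degrees, less where a joint would pass 70% of its speed; a pose out of reach is approached as far as the arm can. A call with a gripper value outside its range is refused whole. "gripper" is the closure, from 0 (fully open) to 1 (shut), set as the call begins (left out, the last holds). The fingers move at their own pace and stop on an object; "grip_force" is the grip in N (left out, the last holds). Time passes only in rows, so rows that repeat a pose let the fingers close. It gives the time, the measured TCP pose, the force and the opening at its end, in the units of the state.
- r.state(): the state, without advancing time (a new reading comes with each control period).
- grab_frame(name): name is "side" or "top" or "wrist"; returns (picture, depth): 400x640x3 uint8, blue, green, red; 400x640 float32, m along the optical axis (not along the pixel's ray), 0 where there is no reading.
- calibration(name): a dict with "vertical_fov" (degrees; the focal length in pixels is half the picture's height over the tangent of half this angle, whatever the lens; pixels are square), "cx", "cy" (the principal point, pixels), "dist_coeffs" ([k1, k2, p1, p2, k3] as OpenCV has them; the pictures are not rectified), "xyz" and "attitude" of the camera in the world; the wrist camera has in their place "tool_from_camera" (4x4, takes a point from camera to tool coordinates, whose origin is the TCP and whose axes are the flange's). Camera axes: x right, y down, z forward; pixel columns grow to the right and rows downward; lengths in m; the calibration is good to about 2 mm. A picture is of the moment at which its call begins: read the wrist's pose just before it. calibration takes no time and is no camera call.
- r.job_done(): hands the job in, once; it reports no verdict.
The state is a dict: "clock": time; "qpos": joint angles; "dq": joint speeds; "joint_efforts": joint torques, N m; "tool_pos": TCP position; "tool_rot": TCP orientation; "ft_force": force on the tool from outside, world axes, zero at the start; "moment": the same for the moment, N m; "finger_gap": opening from 0.0 (shut) to 1.0 (fully open).
Only numpy, scipy, OpenCV 4.12 (cv2) and the standard library are available. Lean on these libraries where they do the work, as an engineer would, in place of code of your own. Each camera call takes 0.05 s, during which the arm holds its last target.

## Working session

There is one attempt and no reset: what is moved stays moved. The work goes in short steps, Python scripts to look and compute and a tool call to move; the robot and the scene stay as the last step left them, time stands still between calls to the robot, and variables do not carry over. Pictures are saved under pics/ and viewed, and the job is handed in when it is done.

Besides the shell and the picture viewer there is one more tool, called after ">>>" in YAML: its name, and indented under it one key for each argument. play_rows: Moves the arm, as the interface text tells. Its arguments: {"type":"object","properties":{"moves":{"type":"array"},"gripper":{"type":"number"},"grip_force":{"type":"number"}},"required":["moves"]}

```bash
mkdir -p pics; cat > h.py <<'E'
import numpy as np, cv2, json
from workcell import r, grab_frame, calibration
E
python3 - <<'E'
from h import *
s=r.state(); print({k:np.round(v,3).tolist() for k,v in s.items()})
for n in ("side","top","wrist"):
    print(n,calibration(n))
for n in ("side","top"):
    p,d=grab_frame(n); np.savez('pics/%s0.npz'%n,p=p,d=d); cv2.imwrite('pics/%s0.png'%n,p)
E
```

```text
{'clock': 0.0, 'qpos': [-0.837, 0.359, 0.011, -0.0, -1.224, -0.288], 'dq': [-0.001, 0.001, 0.001, -0.0, -0.0, -0.001], 'joint_efforts': [0.0, -58.272, 29.305, 6.997, 0.007, -0.0], 'tool_pos': [0.291, -0.609, 0.226], 'tool_rot': [-0.0, -0.221, 0.975, 0.001], 'ft_force': [0.862, -0.419, -0.114], 'moment': [-0.021, 0.013, -0.034], 'finger_gap': 0.997}
side {'vertical_fov': 45.02892710623274, 'cx': 319.3137547794558, 'cy': 195.9861928769658, 'dist_coeffs': array([-0.09116937,  0.        ,  0.        ,  0.        ,  0.        ]), 'xyz': array([0.23648719, 1.0555751 , 1.04225987]), 'attitude': array([ 0.06526167, -0.13778226,  0.90147757, -0.40508661])}
top {'vertical_fov': 56.42840999543258, 'cx': 321.3891181387956, 'cy': 203.6417610414838, 'dist_coeffs': array([0.01399335, 0.        , 0.        , 0.        , 0.        ]), 'xyz': array([0.34645411, 0.00780602, 0.98954178]), 'attitude': array([ 0.07005548, -0.68867442,  0.71810771, -0.07170149])}
wrist {'vertical_fov': 67.52486270051831, 'cx': 317.9310221696102, 'cy': 198.27425035175895, 'dist_coeffs': array([-0.01874625,  0.        ,  0.        ,  0.        ,  0.        ]), 'tool_from_camera': array([[ 8.53372620e-04, -9.64008512e-01, -2.65870008e-01,
         7.27637603e-02],
       [ 9.99999636e-01,  8.17694734e-04,  2.44885184e-04,
        -3.75651177e-04],
       [-1.86708961e-05, -2.65870120e-01,  9.64008858e-01,
        -1.58506304e-01],
       [ 0.00000000e+00,  0.00000000e+00,  0.00000000e+00,
         1.00000000e+00]])}
```

View pics/top0.png

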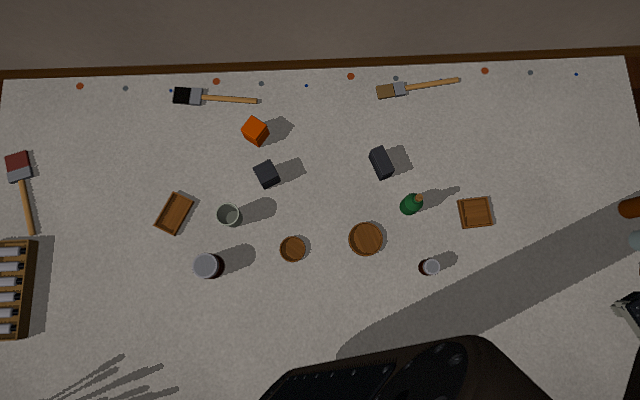

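View pics/side0.png

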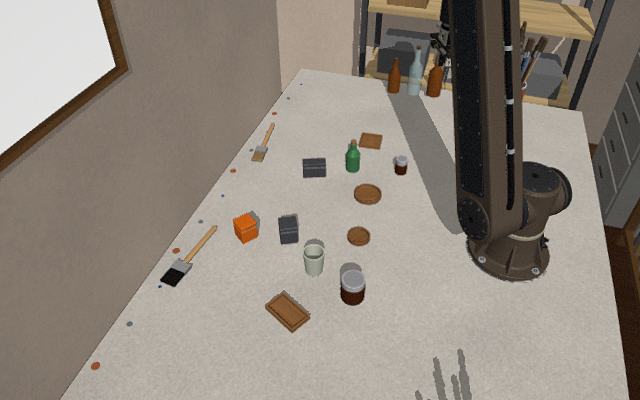

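The top picture shows these candidates, by pixel:
- Large jar (208,266) and small jar (429,267).
- Dark square tin (266,174). The orange look-alike is at (255,131) and must be left alone.
- Oblong tin (381,163).
- Dishes: oblong (173,213), small round (292,249), large round (366,238), square (476,212).
- Bystanders: pot (229,215) and bottle (411,204).

Next I check that choice in a close crop and measure from both views.

```bash
cat > h.py <<'E'
import numpy as np, cv2
from scipy.spatial.transform import Rotation as R
from scipy.optimize import minimize, least_squares
from workcell import r, grab_frame, calibration
def q2R(q): return R.from_quat([q[1],q[2],q[3],q[0]]).as_matrix()
def cam(n,s=None):
    c=calibration(n); f=200/np.tan(np.radians(c['vertical_fov'])/2)
    K=np.array([[f,0,c['cx']],[0,f,c['cy']],[0,0,1.]]); D=np.array(c['dist_coeffs'])
    if n=='wrist':
        T=c['tool_from_camera']; Rt=q2R(s['tool_rot']); return K,D,Rt@T[:3,:3],Rt@T[:3,3]+s['tool_pos']
    return K,D,q2R(c['attitude']),np.array(c['xyz'])
def cloud(d,C):
    K,D,Rc,t=C; v,u=np.mgrid[:400,:640]
    p=cv2.undistortPoints(np.stack([u,v],-1).reshape(-1,1,2).astype(float),K,D).reshape(400,640,2)
    P=np.dstack([p*d[...,None],d]); W=P@Rc.T+t; W[d==0]=np.nan; return W
def proj(X,C):
    K,D,Rc,t=C; X=np.atleast_2d(np.asarray(X,float))
    return cv2.projectPoints(((X-t)@Rc),np.zeros(3),np.zeros(3),K,D)[0].reshape(-1,2)
def rays(uv,C):
    K,D,Rc,t=C; p=cv2.undistortPoints(np.asarray(uv,float).reshape(-1,1,2),K,D).reshape(-1,2)
    return np.c_[p,np.ones(len(p))]@Rc.T, t
def atz(uv,C,z):
    d,t=rays(uv,C); return t+d*((z-t[2])/d[:,2:3])
E
python3 - <<'E'
from h import *
P={'large_jar':(208,266),'small_jar':(429,267),'sq':(266,174),'orange':(255,131),'obl':(381,163),'odish':(173,213),'srd':(292,249),'lrd':(366,238),'sqd':(476,212),'pot':(229,215),'bottle':(411,204)}
from scipy.ndimage import label
for n in ('top','side'):
    z=np.load(f'pics/{n}0.npz'); C=cam(n); W=cloud(z['d'],C)
    g=W[(np.abs(W[...,2])<.02)&(W[...,0]>.3)&(W[...,0]<.9)&(abs(W[...,1])<.5)]
    A=np.c_[g[:,:2],np.ones(len(g))]; co=np.linalg.lstsq(A,g[:,2],rcond=None)[0]
    print(n,'plane',np.round(co,4),'std',g[:,2].std(), 'median',np.median(g[:,2]))
    H=W[...,2]; m=(H>.007)&(H<.14)&(W[...,0]>.3)&(W[...,0]<.95)&(abs(W[...,1])<.5)
    L,k=label(m)
    for i in range(1,k+1):
        q=W[L==i]
        if len(q)<60: continue
        vv,uu=np.where(L==i)
        zt=np.percentile(q[:,2],95); tp=q[q[:,2]>zt-.012]
        lo,hi=np.percentile(tp[:,:2],[1,99],axis=0)
        rect=cv2.minAreaRect((tp[:,:2]*1000).astype(np.float32))
        print(n,len(q),'px',int(uu.mean()),int(vv.mean()),'ztop %.3f'%zt,'mid',np.round((lo+hi)/2,3),'size',np.round(hi-lo,3),'rect',np.round(rect[0],1),np.round(rect[1],1),round(rect[2],1))
z=np.load('pics/top0.npz')['p'][90:300,130:520]
cv2.imwrite('pics/crop0.png',cv2.resize(z,None,fx=2,fy=2,interpolation=2))
E
```

```text
top plane [-0.0006  0.0013  0.0016] std 0.00287904349392738 median 0.0008539231705851913
top 639 px 407 87 ztop 0.014 mid [ 0.873 -0.286] size [0.049 0.231] rect [ 878.1 -287. ] [ 41.9 237.8] 6.7
top 771 px 202 96 ztop 0.015 mid [0.874 0.293] size [0.054 0.233] rect [870.7 291.5] [241.5  53.3] 86.4
top 557 px 254 130 ztop 0.067 mid [0.748 0.172] size [0.062 0.061] rect [749.3 173.5] [52.7 52.4] 54.7
top 558 px 380 162 ztop 0.061 mid [ 0.646 -0.161] size [0.076 0.053] rect [ 646.6 -162.2] [77.6 36.5] 19.6
top 505 px 266 173 ztop 0.067 mid [0.626 0.142] size [0.061 0.059] rect [626.8 142.9] [53.  51.7] 25.1
top 295 px 173 212 ztop 0.018 mid [0.537 0.395] size [0.113 0.099] rect [538.  396.4] [ 67.8 103.9] 62.3
top 391 px 411 203 ztop 0.120 mid [ 0.531 -0.231] size [0.018 0.017] rect [ 530.5 -230.8] [17.5 17.9] 83.0
top 252 px 474 212 ztop 0.017 mid [ 0.506 -0.404] size [0.08  0.082] rect [ 505.9 -404.4] [78.5 79.5] 4.4
top 429 px 228 214 ztop 0.077 mid [0.517 0.237] size [0.058 0.057] rect [517.3 237.3] [57.5 57.3] 42.5
top 196 px 366 238 ztop 0.017 mid [ 0.447 -0.11 ] size [0.087 0.08
[... 1120 characters left out ...]
mid [0.751 0.174] size [0.064 0.064] rect [751.2 171.7] [54.4 56.4] 57.5
side 479 px 287 228 ztop 0.069 mid [0.627 0.143] size [0.061 0.061] rect [627.7 142.6] [52.  56.6] 27.0
side 660 px 183 262 ztop 0.016 mid [0.876 0.293] size [0.054 0.231] rect [871.  290.4] [240.3  53.8] 85.1
side 185 px 358 235 ztop 0.018 mid [0.43  0.081] size [0.065 0.069] rect [429.3  81.1] [70.9 67.7] 83.5
side 568 px 313 258 ztop 0.078 mid [0.518 0.237] size [0.058 0.059] rect [517.3 237.8] [56.4 61.1] 18.4
side 755 px 352 286 ztop 0.076 mid [0.393 0.292] size [0.058 0.058] rect [393.9 292.4] [61.1 63.3] 53.2
side 345 px 286 310 ztop 0.018 mid [0.538 0.394] size [0.115 0.095] rect [538.4 394.7] [ 66.4 108.3] 61.9
```

View pics/crop0.png

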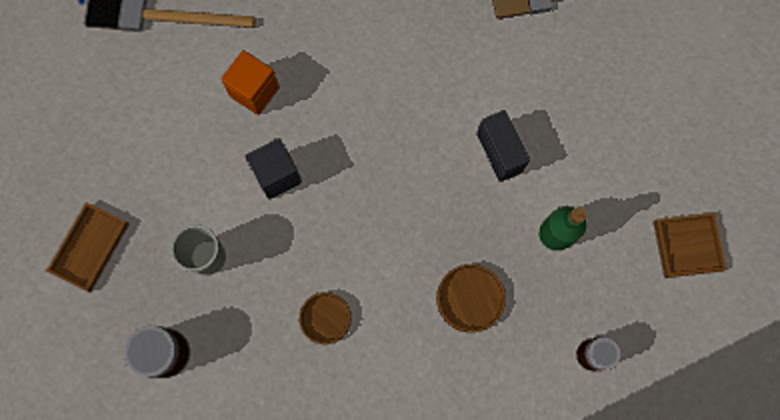

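All 13 blobs agree between the top and side cameras to about 2 mm. Tops read 2-5 mm above the listed heights, and the plane bias accounts for 1-2 mm of that. The crop shows the dark square tin at crop (273,168) is distinct from the orange one at (250,82). Next I write a planner for the moves.

```bash
cat >> h.py <<'E'
def cur():
    s=r.state(); M=q2R(s['tool_rot']); return np.r_[s['tool_pos'],np.degrees(np.arctan2(M[1,1],M[0,1]))], s
def plan(wps,step=33,deg=5.8,start=None):
    p=cur()[0] if start is None else np.array(start,float)
    print('from',np.round(p,3))
    for w in wps:
        st,dg=step,deg
        if len(w)==5: st=w[4]
        w=np.array(w[:4],float); d=w-p; d[3]=(d[3]+180)%360-180
        n=max(1,int(np.ceil(max(np.linalg.norm(d[:3])*1000/st,abs(d[3])/dg)-1e-6)))
        k=0
        while k<n:
            m=min(5,n-k); a=np.radians(p[3]+d[3]*k/n); b=p+d*k/n
            X=np.array([-np.sin(a),np.cos(a),0]);Y=np.array([np.cos(a),np.sin(a),0])
            rows=[]
            for j in range(1,m+1):
                v=d[:3]*j/n
                rows.append([[round(float(v@X)*100,1)+0.,round(float(v@Y)*100,1)+0.,round(float(-v[2])*100,1)+0.],[0,0,round(float(-np.radians(d[3]*j/n)),2)+0.]])
            print(str(rows).replace(' ','')); k+=m
        p=p+d; print('  ->',np.round(p,3))
E
python3 - <<'E'
from h import *
plan([(.50,-.32,.20,150),(.58,.0,.19,187),(.394,.292,.15,220)],deg=6.5,step=38)
E
```

```text
from [  0.291  -0.609   0.226 115.535]
[[[-3.1,1.7,0.3],[0,0,-0.06]],[[-6.3,3.4,0.5],[0,0,-0.12]],[[-9.4,5.1,0.8],[0,0,-0.18]],[[-12.5,6.8,1.0],[0,0,-0.24]],[[-15.7,8.5,1.3],[0,0,-0.3]]]
[[[-3.5,0.7,0.3],[0,0,-0.06]],[[-7.0,1.4,0.5],[0,0,-0.12]],[[-10.5,2.1,0.8],[0,0,-0.18]],[[-14.0,2.8,1.0],[0,0,-0.24]],[[-17.5,3.5,1.3],[0,0,-0.3]]]
  -> [  0.5   -0.32   0.2  150.  ]
[[[-3.5,1.0,0.1],[0,0,-0.07]],[[-7.0,2.0,0.2],[0,0,-0.14]],[[-10.6,3.0,0.3],[0,0,-0.22]],[[-14.1,4.0,0.4],[0,0,-0.29]],[[-17.6,5.0,0.6],[0,0,-0.36]]]
[[[-3.7,-0.3,0.1],[0,0,-0.07]],[[-7.3,-0.6,0.2],[0,0,-0.14]],[[-11.0,-0.9,0.3],[0,0,-0.22]],[[-14.6,-1.2,0.4],[0,0,-0.29]]]
  -> [  0.58   0.     0.19 187.  ]
[[[-3.1,1.5,0.4],[0,0,-0.06]],[[-6.2,3.0,0.8],[0,0,-0.12]],[[-9.4,4.5,1.2],[0,0,-0.17]],[[-12.5,6.0,1.6],[0,0,-0.23]],[[-15.6,7.5,2.0],[0,0,-0.29]]]
[[[-3.4,0.5,0.4],[0,0,-0.06]],[[-6.8,1.1,0.8],[0,0,-0.12]],[[-10.3,1.6,1.2],[0,0,-0.17]],[[-13.7,2.2,1.6],[0,0,-0.23]],[[-17.1,2.7,2.0],[0,0,-0.29]]]
  -> [3.94e-01 2.92e-01 1.50e-01 2.20e+02]
```

>>> play_rows:
  moves:
    - [[-3.1,1.7,0.3],[0,0,-0.06]]
    - [[-6.3,3.4,0.5],[0,0,-0.12]]
    - [[-9.4,5.1,0.8],[0,0,-0.18]]
    - [[-12.5,6.8,1.0],[0,0,-0.24]]
    - [[-15.7,8.5,1.3],[0,0,-0.3]]
  gripper: 0
  grip_force: 25

```text
clock: 0.52
tool_pos: [0.3964, -0.4632, 0.2132]
tool_rot: [-0.0, -0.365, 0.931, 0.0]
ft_force: [0.7, -0.2, -0.5]
finger_gap: 0.995
```

>>> play_rows:
  moves:
    - [[-3.5,0.7,0.3],[0,0,-0.06]]
    - [[-7.0,1.4,0.5],[0,0,-0.12]]
    - [[-10.5,2.1,0.8],[0,0,-0.18]]
    - [[-14.0,2.8,1.0],[0,0,-0.24]]
    - [[-17.5,3.5,1.3],[0,0,-0.3]]

```text
clock: 0.93
tool_pos: [0.5015, -0.3185, 0.2004]
tool_rot: [-0.0, -0.501, 0.866, 0.0]
ft_force: [-0.5, -0.6, 0.1]
finger_gap: 1.001
```

```bash
python3 -c "
from h import *
plan([(.58,.0,.19,187),(.394,.292,.15,220)],deg=6.5,step=38)"
```

```text
from [  0.501  -0.318   0.2   150.094]
[[[-3.5,1.0,0.1],[0,0,-0.07]],[[-7.0,2.0,0.2],[0,0,-0.14]],[[-10.5,3.0,0.3],[0,0,-0.21]],[[-14.0,4.0,0.5],[0,0,-0.29]],[[-17.5,5.0,0.6],[0,0,-0.36]]]
[[[-3.6,-0.3,0.1],[0,0,-0.07]],[[-7.3,-0.6,0.2],[0,0,-0.14]],[[-10.9,-0.8,0.3],[0,0,-0.21]],[[-14.5,-1.1,0.5],[0,0,-0.29]]]
  -> [  0.58   0.     0.19 187.  ]
[[[-3.1,1.5,0.4],[0,0,-0.06]],[[-6.2,3.0,0.8],[0,0,-0.12]],[[-9.4,4.5,1.2],[0,0,-0.17]],[[-12.5,6.0,1.6],[0,0,-0.23]],[[-15.6,7.5,2.0],[0,0,-0.29]]]
[[[-3.4,0.5,0.4],[0,0,-0.06]],[[-6.8,1.1,0.8],[0,0,-0.12]],[[-10.3,1.6,1.2],[0,0,-0.17]],[[-13.7,2.2,1.6],[0,0,-0.23]],[[-17.1,2.7,2.0],[0,0,-0.29]]]
  -> [3.94e-01 2.92e-01 1.50e-01 2.20e+02]
```

Tracking is precise, so the rest of the approach can go in one batch.

>>> play_rows:
  moves:
    - [[-3.5,1.0,0.1],[0,0,-0.07]]
    - [[-7.0,2.0,0.2],[0,0,-0.14]]
    - [[-10.5,3.0,0.3],[0,0,-0.21]]
    - [[-14.0,4.0,0.5],[0,0,-0.29]]
    - [[-17.5,5.0,0.6],[0,0,-0.36]]

```text
clock: 1.35
tool_pos: [0.5451, -0.1419, 0.1942]
tool_rot: [-0.0, -0.648, 0.762, 0.0]
ft_force: [-0.6, -0.9, 1.2]
finger_gap: 1.0
```

>>> play_rows:
  moves:
    - [[-3.6,-0.3,0.1],[0,0,-0.07]]
    - [[-7.3,-0.6,0.2],[0,0,-0.14]]
    - [[-10.9,-0.8,0.3],[0,0,-0.21]]
    - [[-14.5,-1.1,0.5],[0,0,-0.29]]

```text
clock: 1.68
tool_pos: [0.5798, -0.0006, 0.1895]
tool_rot: [0.0, 0.751, -0.66, -0.0]
ft_force: [1.0, -0.7, 0.8]
finger_gap: 0.998
```

>>> play_rows:
  moves:
    - [[-3.1,1.5,0.4],[0,0,-0.06]]
    - [[-6.2,3.0,0.8],[0,0,-0.12]]
    - [[-9.4,4.5,1.2],[0,0,-0.17]]
    - [[-12.5,6.0,1.6],[0,0,-0.23]]
    - [[-15.6,7.5,2.0],[0,0,-0.29]]

```text
clock: 2.1
tool_pos: [0.4848, 0.1441, 0.1691]
tool_rot: [0.0, 0.838, -0.545, -0.0]
ft_force: [-0.6, 1.2, -0.7]
finger_gap: 1.006
```

>>> play_rows:
  moves:
    - [[-3.4,0.5,0.4],[0,0,-0.06]]
    - [[-6.8,1.1,0.8],[0,0,-0.12]]
    - [[-10.3,1.6,1.2],[0,0,-0.17]]
    - [[-13.7,2.2,1.6],[0,0,-0.23]]
    - [[-17.1,2.7,2.0],[0,0,-0.29]]

```text
clock: 2.52
tool_pos: [0.391, 0.2896, 0.1494]
tool_rot: [0.0, 0.908, -0.418, -0.0]
ft_force: [0.5, 0.6, 0.1]
finger_gap: 1.0
```

```bash
python3 - <<'E'
from h import *
c,s=cur(); p,d=grab_frame('wrist'); cv2.imwrite('pics/w1.png',p); C=cam('wrist',s); W=cloud(d,C)
m=(W[...,2]>.055)&(W[...,2]<.1)&(np.hypot(W[...,0]-.394,W[...,1]-.292)<.05)
q=W[m]; print(len(q),np.median(q[:,2]))
if len(q)>10: print(cv2.minEnclosingCircle((q[:,:2]*1000).astype(np.float32)))
print(np.round(c,4)); plan([(.394,.292,.023,220,25)])
E
```

```text
4324 0.07278999411060133
((393.1823425292969, 290.52655029296875), 31.007976531982422)
[   0.391     0.2896    0.1494 -139.438 ]
from [   0.389    0.293    0.149 -139.087]
[[[0.1,0.0,2.1],[0,0,0.0]],[[0.1,-0.1,4.2],[0,0,0.01]],[[0.2,-0.1,6.3],[0,0,0.01]],[[0.3,-0.2,8.4],[0,0,0.01]],[[0.3,-0.2,10.5],[0,0,0.01]]]
[[[0.1,0.0,2.1],[0,0,0.0]]]
  -> [ 3.94e-01  2.92e-01  2.30e-02 -1.40e+02]
```

View pics/w1.png

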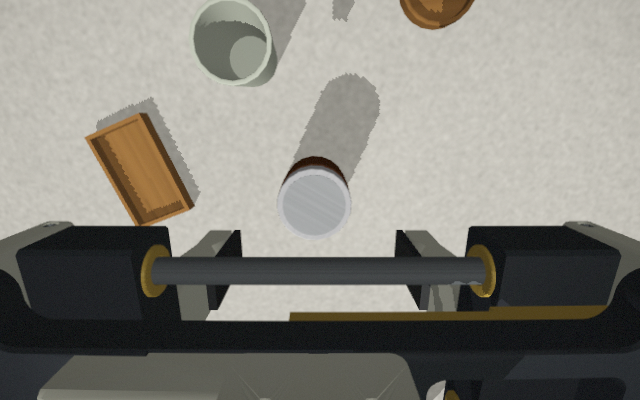

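The wrist view has the large jar's lid at (315,203), measured at 62 mm across and top 73 mm, centred near (0.393, 0.291). The oblong dish (142,168) and pot (233,40) are clear of the fingers.

>>> play_rows:
  moves:
    - [[0.1,0,2.1],[0,0,0]]
    - [[0.1,-0.1,4.2],[0,0,0.01]]
    - [[0.2,-0.1,6.3],[0,0,0.01]]
    - [[0.3,-0.2,8.4],[0,0,0.01]]
    - [[0.3,-0.2,10.5],[0,0,0.01]]

```text
clock: 2.98
tool_pos: [0.3958, 0.2875, 0.0436]
tool_rot: [-0.0, 0.906, -0.424, -0.0]
ft_force: [0.4, 1.0, -0.8]
finger_gap: 1.002
```

>>> play_rows:
  moves:
    - [[0,0,1.1],[0,0,0]]
    - [[0,0,2.1],[0,0,0]]
    - [[0,0,2.1],[0,0,0]]

```text
clock: 3.23
tool_pos: [0.3949, 0.2862, 0.0215]
tool_rot: [0.002, 0.906, -0.424, -0.0]
ft_force: [-0.7, -0.3, 0.7]
finger_gap: 0.997
```

```bash
python3 -c "
from h import *
print(cur()[0].round(4))"
```

```text
[ 3.949000e-01  2.862000e-01  2.150000e-02 -1.402071e+02]
```

>>> play_rows:
  moves:
    - [[0,0,0],[0,0,0]]
    - [[0,0,0],[0,0,0]]
    - [[0,0,0],[0,0,0]]
    - [[0,0,0],[0,0,0]]
    - [[0,0,0],[0,0,0]]
  gripper: 1
  grip_force: 25

```text
clock: 3.65
tool_pos: [0.3962, 0.2881, 0.0243]
tool_rot: [-0.001, 0.906, -0.424, 0.0]
ft_force: [-1.1, -0.7, 3.0]
finger_gap: 0.724
```

>>> play_rows:
  moves:
    - [[0,0,0],[0,0,0]]
    - [[0,0,0],[0,0,0]]
    - [[0,0,0],[0,0,0]]
    - [[0,0,0],[0,0,0]]
    - [[0,0,0],[0,0,0]]

```text
clock: 4.07
tool_pos: [0.3962, 0.2881, 0.0243]
tool_rot: [-0.001, 0.906, -0.424, 0.0]
ft_force: [-1.3, 0.6, 6.2]
finger_gap: 0.724
```

Gap 0.724 is 63.7 mm, so it has the large jar. Lift and carry.

```bash
python3 -c "
from h import *
plan([(.396,.288,.14,220,24),(.45,-.113,.14,220,28),(.45,-.113,.045,220,20)])"
```

```text
from [ 3.96000e-01  2.88000e-01  2.40000e-02 -1.40165e+02]
[[[0.0,0.0,-2.3],[0,0,0.0]],[[0.0,0.0,-4.6],[0,0,0.0]],[[0.0,0.0,-6.9],[0,0,0.0]],[[0.0,0.0,-9.3],[0,0,0.0]],[[0.0,0.0,-11.6],[0,0,0.0]]]
  -> [   0.396    0.288    0.14  -140.   ]
[[[2.3,1.4,0.0],[0,0,0.0]],[[4.6,2.9,0.0],[0,0,0.0]],[[6.8,4.3,0.0],[0,0,0.0]],[[9.1,5.8,0.0],[0,0,0.0]],[[11.4,7.2,0.0],[0,0,0.0]]]
[[[2.3,1.4,0.0],[0,0,0.0]],[[4.6,2.9,0.0],[0,0,0.0]],[[6.8,4.3,0.0],[0,0,0.0]],[[9.1,5.8,0.0],[0,0,0.0]],[[11.4,7.2,0.0],[0,0,0.0]]]
[[[2.3,1.4,0.0],[0,0,0.0]],[[4.6,2.9,0.0],[0,0,0.0]],[[6.8,4.3,0.0],[0,0,0.0]],[[9.1,5.8,0.0],[0,0,0.0]],[[11.4,7.2,0.0],[0,0,0.0]]]
  -> [ 4.50e-01 -1.13e-01  1.40e-01 -1.40e+02]
[[[0.0,0.0,1.9],[0,0,0.0]],[[0.0,0.0,3.8],[0,0,0.0]],[[0.0,0.0,5.7],[0,0,0.0]],[[0.0,0.0,7.6],[0,0,0.0]],[[0.0,0.0,9.5],[0,0,0.0]]]
  -> [ 4.50e-01 -1.13e-01  4.50e-02 -1.40e+02]
```

>>> play_rows:
  moves:
    - [[0,0,-1.5],[0,0,0]]
    - [[0,0,-4.0],[0,0,0]]
    - [[0,0,-6.9],[0,0,0]]
    - [[0,0,-9.6],[0,0,0]]
    - [[0,0,-11.6],[0,0,0]]

```text
clock: 4.48
tool_pos: [0.3958, 0.2875, 0.1414]
tool_rot: [-0.0, 0.906, -0.424, -0.0]
ft_force: [0.8, 1.0, -4.3]
finger_gap: 0.727
```

>>> play_rows:
  moves:
    - [[1.5,1.0,0],[0,0,0]]
    - [[3.8,2.4,0],[0,0,0]]
    - [[6.2,3.9,0],[0,0,0]]
    - [[8.7,5.5,0],[0,0,0]]
    - [[11.4,7.2,0],[0,0,0]]

```text
clock: 4.9
tool_pos: [0.4126, 0.1522, 0.1388]
tool_rot: [0.0, 0.906, -0.424, -0.0]
ft_force: [1.9, 0.3, -4.6]
finger_gap: 0.725
```

>>> play_rows:
  moves:
    - [[2.3,1.4,0],[0,0,0]]
    - [[4.6,2.9,0],[0,0,0]]
    - [[6.8,4.3,0],[0,0,0]]
    - [[9.1,5.8,0],[0,0,0]]
    - [[11.4,7.2,0],[0,0,0]]

```text
clock: 5.32
tool_pos: [0.43, 0.0184, 0.1388]
tool_rot: [0.0, 0.906, -0.424, -0.001]
ft_force: [0.9, 1.3, -3.8]
finger_gap: 0.725
```

>>> play_rows:
  moves:
    - [[2.5,1.6,0],[0,0,0]]
    - [[5.2,3.3,0],[0,0,0]]
    - [[7.8,4.9,0],[0,0,0]]
    - [[10,6.3,0],[0,0,0]]
    - [[11.4,7.2,0],[0,0,0]]

```text
clock: 5.73
tool_pos: [0.4478, -0.1157, 0.1386]
tool_rot: [0.0, 0.905, -0.425, -0.001]
ft_force: [0.0, 0.1, -3.4]
finger_gap: 0.726
```

>>> play_rows:
  moves:
    - [[0,0,0],[0,0,0]]
    - [[0,0,0],[0,0,0]]

```text
clock: 5.9
tool_pos: [0.4478, -0.1144, 0.1386]
tool_rot: [0.0, 0.905, -0.425, -0.001]
ft_force: [0.1, -0.5, -3.5]
finger_gap: 0.726
```

```bash
python3 - <<'E'
from h import *
p,d=grab_frame('top'); cv2.imwrite('pics/t2.png',p)
c,s=cur(); q,d=grab_frame('wrist'); cv2.imwrite('pics/w2.png',q); print(c.round(4),s['ft_force'].round(1))
plan([(.45,-.113,.045,220,20)])
E
```

```text
[ 4.480000e-01 -1.137000e-01  1.388000e-01 -1.402763e+02] [-0.7 -0.3 -3.3]
from [ 4.48000e-01 -1.13000e-01  1.39000e-01 -1.40215e+02]
[[[0.0,0.0,1.9],[0,0,0.0]],[[0.0,-0.1,3.8],[0,0,0.0]],[[0.1,-0.1,5.6],[0,0,0.0]],[[0.1,-0.1,7.5],[0,0,0.0]],[[0.1,-0.2,9.4],[0,0,0.0]]]
  -> [ 4.50e-01 -1.13e-01  4.50e-02 -1.40e+02]
```

View pics/w2.png

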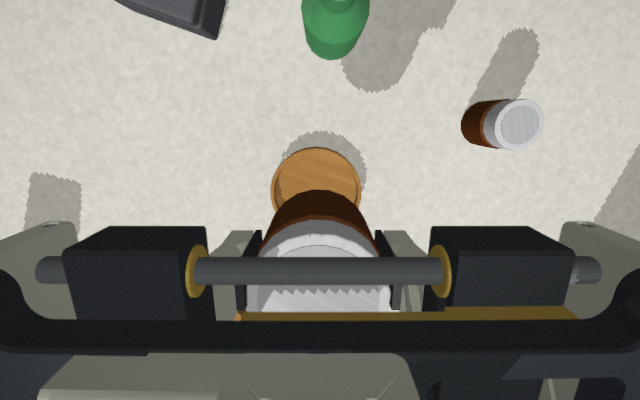

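The jar hangs upright at (318,250), with the large round dish just under it at (318,180).

>>> play_rows:
  moves:
    - [[0,0,1.9],[0,0,0]]
    - [[0,-0.1,4.2],[0,0,0]]
    - [[0.1,-0.1,6.5],[0,0,0]]
    - [[0.1,-0.2,8.2],[0,0,0]]
    - [[0.1,-0.2,9.4],[0,0,0]]

```text
clock: 6.42
tool_pos: [0.4502, -0.112, 0.0439]
tool_rot: [0.0, 0.906, -0.423, -0.001]
ft_force: [0.0, 0.6, -4.6]
finger_gap: 0.722
```

>>> play_rows:
  moves:
    - [[0,0,0.5],[0,0,0]]
    - [[0,0,1.0],[0,0,0]]
    - [[0,0,1.2],[0,0,0]]
    - [[0,0,1.4],[0,0,0]]
    - [[0,0,1.4],[0,0,0]]

```text
clock: 6.83
tool_pos: [0.4515, -0.1127, 0.0319]
tool_rot: [-0.0, 0.906, -0.424, 0.0]
ft_force: [0.1, -0.0, -3.3]
finger_gap: 0.723
```

>>> play_rows:
  moves:
    - [[0,0,0.1],[0,0,0]]
    - [[0,0,0.1],[0,0,0]]

```text
clock: 7.0
tool_pos: [0.4514, -0.1129, 0.0309]
tool_rot: [-0.0, 0.906, -0.424, 0.0]
ft_force: [-0.2, -0.6, -4.1]
finger_gap: 0.726
```

>>> play_rows:
  moves:
    - [[0,0,0.1],[0,0,0]]
    - [[0,0,0.2],[0,0,0]]
    - [[0,0,0.2],[0,0,0]]

```text
clock: 7.25
tool_pos: [0.4511, -0.1129, 0.0285]
tool_rot: [-0.0, 0.906, -0.424, 0.0]
ft_force: [-0.4, -0.3, -3.3]
finger_gap: 0.725
```

>>> play_rows:
  moves:
    - [[0,0,0.1],[0,0,0]]
    - [[0,0,0.1],[0,0,0]]

```text
clock: 7.42
tool_pos: [0.4512, -0.113, 0.0283]
tool_rot: [0.0, 0.906, -0.424, 0.0]
ft_force: [-3.4, 1.3, 8.0]
finger_gap: 0.725
```

Contact at the predicted height. Release and lift.

>>> play_rows:
  moves:
    - [[0,0,0],[0,0,0]]
    - [[0,0,0],[0,0,0]]
    - [[0,0,0],[0,0,0]]
    - [[0,0,0],[0,0,0]]
  gripper: 0

```text
clock: 7.75
tool_pos: [0.4514, -0.1129, 0.0277]
tool_rot: [-0.0, 0.906, -0.424, 0.0]
ft_force: [-0.7, 0.3, -0.7]
finger_gap: 0.958
```

>>> play_rows:
  moves:
    - [[0,0,-1],[0,0,0]]
    - [[0,0,-3],[0,0,0]]
    - [[0,0,-6],[0,0,0]]
    - [[0,0,-9],[0,0,0]]
    - [[0,0,-12],[0,0,0]]

```text
clock: 8.17
tool_pos: [0.4508, -0.113, 0.1488]
tool_rot: [0.0, 0.906, -0.424, -0.0]
ft_force: [1.5, 0.6, 0.2]
finger_gap: 1.002
```

```bash
python3 - <<'E'
from h import *
plan([(.368,-.262,.13,145)],deg=6.3)
E
```

```text
from [ 4.51000e-01 -1.13000e-01  1.49000e-01 -1.40178e+02]
[[[0.5,1.3,0.2],[0,0,0.11]],[[1.0,2.7,0.3],[0,0,0.22]],[[1.5,4.0,0.5],[0,0,0.33]],[[2.0,5.3,0.6],[0,0,0.44]],[[2.6,6.6,0.8],[0,0,0.54]]]
[[[1.1,0.9,0.2],[0,0,0.11]],[[2.2,1.7,0.3],[0,0,0.22]],[[3.4,2.6,0.5],[0,0,0.33]],[[4.5,3.5,0.6],[0,0,0.44]],[[5.6,4.3,0.8],[0,0,0.54]]]
[[[1.4,0.2,0.2],[0,0,0.11]],[[2.8,0.3,0.3],[0,0,0.22]]]
  -> [ 3.68e-01 -2.62e-01  1.30e-01 -2.15e+02]
```

>>> play_rows:
  moves:
    - [[0.5,1.3,0.2],[0,0,0.11]]
    - [[1.0,2.7,0.3],[0,0,0.22]]
    - [[1.5,4.0,0.5],[0,0,0.33]]
    - [[2.0,5.3,0.6],[0,0,0.44]]
    - [[2.6,6.6,0.8],[0,0,0.54]]

```text
clock: 8.58
tool_pos: [0.4168, -0.1756, 0.1397]
tool_rot: [-0.0, 0.758, -0.652, 0.0]
ft_force: [0.1, 0.7, -0.1]
finger_gap: 1.001
```

>>> play_rows:
  moves:
    - [[1.1,0.9,0.2],[0,0,0.11]]
    - [[2.2,1.7,0.3],[0,0,0.22]]
    - [[3.4,2.6,0.5],[0,0,0.33]]
    - [[4.5,3.5,0.6],[0,0,0.44]]
    - [[5.6,4.3,0.8],[0,0,0.54]]

```text
clock: 9.0
tool_pos: [0.3829, -0.2377, 0.1316]
tool_rot: [0.0, -0.556, 0.831, -0.0]
ft_force: [-0.2, 0.2, 0.3]
finger_gap: 1.001
```

>>> play_rows:
  moves:
    - [[1.4,0.2,0.2],[0,0,0.11]]
    - [[2.8,0.3,0.3],[0,0,0.22]]
    - [[2.8,0.3,0.3],[0,0,0.22]]
    - [[2.8,0.3,0.3],[0,0,0.22]]

```text
clock: 9.33
tool_pos: [0.3697, -0.2623, 0.1284]
tool_rot: [-0.0, -0.465, 0.886, 0.0]
ft_force: [-0.0, -0.3, 0.3]
finger_gap: 0.999
```

```bash
python3 - <<'E'
from h import *
p,d=grab_frame('top'); cv2.imwrite('pics/t3.png',p)
c,s=cur(); p,d=grab_frame('wrist'); cv2.imwrite('pics/w3.png',p); C=cam('wrist',s); W=cloud(d,C)
m=(W[...,2]>.048)&(W[...,2]<.1)&(np.hypot(W[...,0]-.367,W[...,1]+.262)<.04)
q=W[m]; print(len(q),np.median(q[:,2]))
if len(q)>10: print(cv2.minEnclosingCircle((q[:,:2]*1000).astype(np.float32)))
print(np.round(c,4)); plan([(.367,-.262,.017,145,25)])
E
```

```text
1917 0.058650047885625
((367.5059814453125, -265.8208312988281), 20.024417877197266)
[ 3.700000e-01 -2.620000e-01  1.285000e-01  1.454391e+02]
from [ 3.70000e-01 -2.62000e-01  1.29000e-01  1.45466e+02]
[[[0.0,0.1,2.2],[0,0,0.0]],[[0.1,0.1,4.5],[0,0,0.0]],[[0.1,0.2,6.7],[0,0,0.0]],[[0.2,0.2,8.9],[0,0,0.01]],[[0.2,0.3,11.2],[0,0,0.01]]]
  -> [ 3.67e-01 -2.62e-01  1.70e-02  1.45e+02]
```

View pics/w3.png

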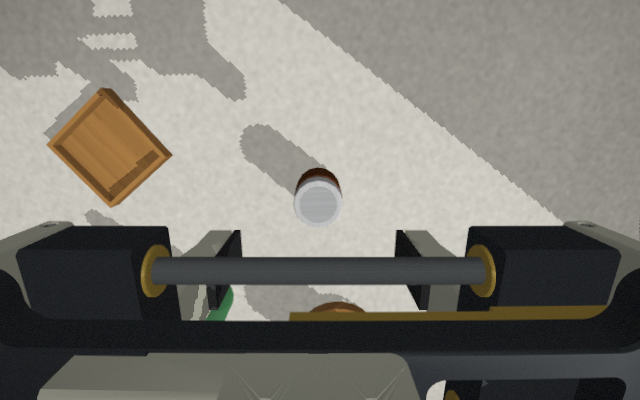

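View pics/t3.png

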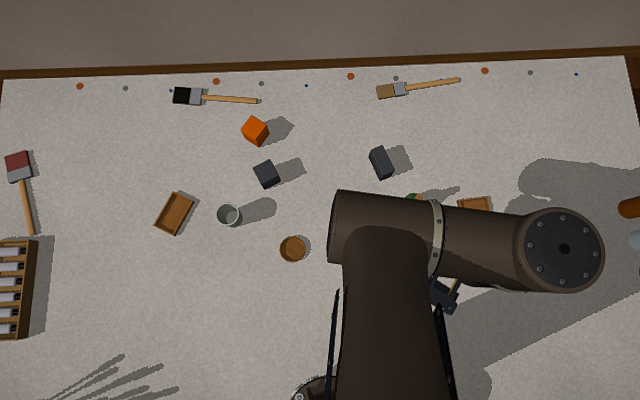

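The small jar is at (318,203) in the wrist view, and the wrist and static estimates differ by 3-4 mm, so I take the middle. The top view confirms the other objects are undisturbed.

>>> play_rows:
  moves:
    - [[0.1,0,2.2],[0,0,0]]
    - [[0.2,0.1,4.5],[0,0,0]]
    - [[0.3,0.1,7.2],[0,0,0]]
    - [[0.3,0.1,9.6],[0,0,0]]
    - [[0.3,0.1,11.2],[0,0,0.01]]

```text
clock: 9.85
tool_pos: [0.3671, -0.2631, 0.0149]
tool_rot: [-0.0, -0.461, 0.887, 0.0]
ft_force: [-0.4, -0.0, -0.6]
finger_gap: 1.001
```

>>> play_rows:
  moves:
    - [[0,0,0],[0,0,0]]
    - [[0,0,0],[0,0,0]]
    - [[0,0,0],[0,0,0]]

```text
clock: 10.1
tool_pos: [0.3685, -0.2638, 0.0175]
tool_rot: [0.0, -0.461, 0.887, -0.0]
ft_force: [0.5, 0.5, -0.2]
finger_gap: 1.005
```

>>> play_rows:
  moves:
    - [[0,0,0],[0,0,0]]
    - [[0,0,0],[0,0,0]]
    - [[0,0,0],[0,0,0]]
    - [[0,0,0],[0,0,0]]
    - [[0,0,0],[0,0,0]]
  gripper: 1
  grip_force: 20

```text
clock: 10.52
tool_pos: [0.3677, -0.2639, 0.017]
tool_rot: [0.0, -0.46, 0.888, -0.0]
ft_force: [0.3, -0.1, -0.2]
finger_gap: 0.686
```

>>> play_rows:
  moves:
    - [[0,0,0],[0,0,0]]
    - [[0,0,0],[0,0,0]]
    - [[0,0,0],[0,0,0]]
    - [[0,0,0],[0,0,0]]

```text
clock: 10.85
tool_pos: [0.3676, -0.2639, 0.0166]
tool_rot: [0.0, -0.46, 0.888, -0.0]
ft_force: [0.1, -0.1, 0.4]
finger_gap: 0.473
```

```bash
python3 - <<'E'
from h import *
plan([(.367,-.263,.14,145,25),(.4295,.081,.14,145,30),(.4295,.081,.035,145,22)])
E
```

```text
from [ 3.68000e-01 -2.64000e-01  1.70000e-02  1.44768e+02]
[[[0.0,0.0,-2.5],[0,0,0.0]],[[0.0,0.0,-4.9],[0,0,0.0]],[[0.0,0.1,-7.4],[0,0,0.0]],[[0.0,0.1,-9.9],[0,0,0.0]],[[0.0,0.1,-12.3],[0,0,0.0]]]
  -> [ 3.67e-01 -2.63e-01  1.40e-01  1.45e+02]
[[[-2.6,1.2,0.0],[0,0,0.0]],[[-5.3,2.4,0.0],[0,0,0.0]],[[-7.9,3.7,0.0],[0,0,0.0]],[[-10.6,4.9,0.0],[0,0,0.0]],[[-13.2,6.1,0.0],[0,0,0.0]]]
[[[-2.6,1.2,0.0],[0,0,0.0]],[[-5.3,2.4,0.0],[0,0,0.0]],[[-7.9,3.7,0.0],[0,0,0.0]],[[-10.6,4.9,0.0],[0,0,0.0]],[[-13.2,6.1,0.0],[0,0,0.0]]]
[[[-2.6,1.2,0.0],[0,0,0.0]],[[-5.3,2.4,0.0],[0,0,0.0]]]
  -> [4.30e-01 8.10e-02 1.40e-01 1.45e+02]
[[[0.0,0.0,2.1],[0,0,0.0]],[[0.0,0.0,4.2],[0,0,0.0]],[[0.0,0.0,6.3],[0,0,0.0]],[[0.0,0.0,8.4],[0,0,0.0]],[[0.0,0.0,10.5],[0,0,0.0]]]
  -> [4.30e-01 8.10e-02 3.50e-02 1.45e+02]
```

>>> play_rows:
  moves:
    - [[0,0,-1.5],[0,0,0]]
    - [[0,0,-4.2],[0,0,0]]
    - [[0,0.1,-7.4],[0,0,0]]
    - [[0,0.1,-10.3],[0,0,0]]
    - [[0,0.1,-12.3],[0,0,0]]

```text
clock: 11.27
tool_pos: [0.367, -0.2634, 0.142]
tool_rot: [0.001, -0.46, 0.888, -0.001]
ft_force: [0.6, 0.4, -2.1]
finger_gap: 0.473
```

```bash
python3 - <<'E'
from h import *
plan([(.43,-.1,.14,145,35),(.4295,.081,.14,145,37),(.4295,.081,.035,145,22)])
E
```

```text
from [ 3.67000e-01 -2.63000e-01  1.42000e-01  1.44775e+02]
[[[-2.8,0.7,0.0],[0,0,0.0]],[[-5.7,1.4,0.1],[0,0,0.0]],[[-8.5,2.1,0.1],[0,0,0.0]],[[-11.3,2.9,0.1],[0,0,0.0]],[[-14.2,3.6,0.2],[0,0,0.0]]]
[[[-2.8,0.7,0.0],[0,0,0.0]]]
  -> [ 4.30e-01 -1.00e-01  1.40e-01  1.45e+02]
[[[-3.0,2.1,0.0],[0,0,0.0]],[[-5.9,4.2,0.0],[0,0,0.0]],[[-8.9,6.3,0.0],[0,0,0.0]],[[-11.8,8.3,0.0],[0,0,0.0]],[[-14.8,10.4,0.0],[0,0,0.0]]]
  -> [4.30e-01 8.10e-02 1.40e-01 1.45e+02]
[[[0.0,0.0,2.1],[0,0,0.0]],[[0.0,0.0,4.2],[0,0,0.0]],[[0.0,0.0,6.3],[0,0,0.0]],[[0.0,0.0,8.4],[0,0,0.0]],[[0.0,0.0,10.5],[0,0,0.0]]]
  -> [4.30e-01 8.10e-02 3.50e-02 1.45e+02]
```

>>> play_rows:
  moves:
    - [[-2.0,0.5,0],[0,0,0]]
    - [[-5.2,1.3,0.1],[0,0,0]]
    - [[-8.7,2.2,0.1],[0,0,0]]
    - [[-12.5,3.1,0.1],[0,0,0]]
    - [[-16.2,4.1,0.2],[0,0,0]]

```text
clock: 11.68
tool_pos: [0.4266, -0.1058, 0.1376]
tool_rot: [0.0, -0.459, 0.888, 0.0]
ft_force: [1.8, -1.4, -1.8]
finger_gap: 0.476
```

>>> play_rows:
  moves:
    - [[-3.2,2.2,0],[0,0,0]]
    - [[-6.2,4.4,0],[0,0,0]]
    - [[-9.2,6.5,0],[0,0,0]]
    - [[-12,8.5,0],[0,0,0]]
    - [[-14,9.9,0],[0,0,0]]

```text
clock: 12.1
tool_pos: [0.426, 0.0666, 0.1375]
tool_rot: [0.0, -0.46, 0.888, 0.0]
ft_force: [0.9, -0.4, -2.2]
finger_gap: 0.476
```

>>> play_rows:
  moves:
    - [[-0.8,0.5,0],[0,0,0]]
    - [[-0.8,0.5,0],[0,0,0]]
    - [[-0.8,0.5,0],[0,0,0]]

```text
clock: 12.35
tool_pos: [0.4266, 0.0736, 0.1372]
tool_rot: [-0.001, -0.461, 0.888, 0.0]
ft_force: [0.2, -0.4, -1.1]
finger_gap: 0.472
```

```bash
python3 - <<'E'
from h import *
c,s=cur(); q,d=grab_frame('wrist'); cv2.imwrite('pics/w4.png',q); print(c.round(4),s['ft_force'].round(1))
plan([(.4295,.081,.035,145,22)])
E
```

```text
[4.266000e-01 7.360000e-02 1.372000e-01 1.448411e+02] [ 0.2 -0.4 -1.1]
from [4.2700e-01 7.3000e-02 1.3700e-01 1.4477e+02]
[[[-0.2,0.0,2.0],[0,0,0.0]],[[-0.3,0.1,4.1],[0,0,0.0]],[[-0.5,0.1,6.1],[0,0,0.0]],[[-0.7,0.2,8.2],[0,0,0.0]],[[-0.8,0.2,10.2],[0,0,0.0]]]
  -> [4.30e-01 8.10e-02 3.50e-02 1.45e+02]
```

View pics/w4.png

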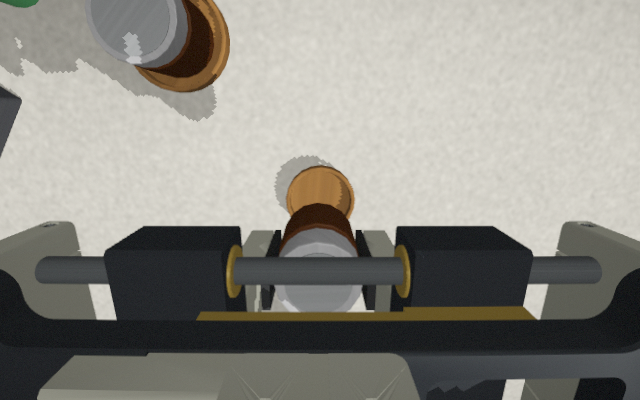

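The small jar is held at (318,260) over its dish (320,190), and the large jar stands in its dish at (150,40).

>>> play_rows:
  moves:
    - [[-0.3,0.1,1.8],[0,0,0]]
    - [[-0.6,0.1,4.1],[0,0,0]]
    - [[-0.8,0.2,6.5],[0,0,0]]
    - [[-0.8,0.2,8.6],[0,0,0]]
    - [[-0.8,0.2,10.2],[0,0,0]]

```text
clock: 12.82
tool_pos: [0.4293, 0.0795, 0.034]
tool_rot: [-0.001, -0.459, 0.888, -0.0]
ft_force: [0.5, 0.1, -2.5]
finger_gap: 0.471
```

>>> play_rows:
  moves:
    - [[0,0,0.4],[0,0,0]]
    - [[0,0,0.8],[0,0,0]]
    - [[0,0,1.0],[0,0,0]]
    - [[0,0,1.1],[0,0,0]]
    - [[0,0,1.1],[0,0,0]]

```text
clock: 13.23
tool_pos: [0.4305, 0.0814, 0.0252]
tool_rot: [0.001, -0.46, 0.888, 0.0]
ft_force: [0.3, -0.3, -2.0]
finger_gap: 0.476
```

>>> play_rows:
  moves:
    - [[0,0,0.1],[0,0,0]]
    - [[0,0,0.1],[0,0,0]]

```text
clock: 13.4
tool_pos: [0.4304, 0.0815, 0.0241]
tool_rot: [0.001, -0.46, 0.888, 0.0]
ft_force: [0.2, 0.2, -2.1]
finger_gap: 0.475
```

>>> play_rows:
  moves:
    - [[0,0,0.1],[0,0,0]]
    - [[0,0,0.2],[0,0,0]]
    - [[0,0,0.2],[0,0,0]]

```text
clock: 13.65
tool_pos: [0.43, 0.0813, 0.0215]
tool_rot: [-0.0, -0.46, 0.888, 0.0]
ft_force: [0.6, 0.6, -1.1]
finger_gap: 0.48
```

>>> play_rows:
  moves:
    - [[0,0,0.1],[0,0,0]]
    - [[0,0,0.1],[0,0,0]]

```text
clock: 13.82
tool_pos: [0.4301, 0.0814, 0.0206]
tool_rot: [0.0, -0.46, 0.888, -0.0]
ft_force: [-0.2, 0.6, -0.5]
finger_gap: 0.475
```

>>> play_rows:
  moves:
    - [[0,0,0.1],[0,0,0]]
    - [[0,0,0.1],[0,0,0]]

```text
clock: 13.98
tool_pos: [0.4302, 0.0814, 0.0204]
tool_rot: [0.0, -0.46, 0.888, -0.0]
ft_force: [-6.4, 0.5, 16.0]
finger_gap: 0.474
```

>>> play_rows:
  moves:
    - [[0,0,-0.1],[0,0,0]]
    - [[0,0,-0.1],[0,0,0]]
    - [[0,0,-0.1],[0,0,0]]
    - [[0,0,-0.1],[0,0,0]]
    - [[0,0,-0.1],[0,0,0]]
  gripper: 0

```text
clock: 14.4
tool_pos: [0.43, 0.0813, 0.0204]
tool_rot: [-0.0, -0.46, 0.888, -0.0]
ft_force: [-0.5, -0.7, -1.2]
finger_gap: 0.791
```

>>> play_rows:
  moves:
    - [[0,0,-1],[0,0,0]]
    - [[0,0,-3],[0,0,0]]
    - [[0,0,-6],[0,0,0]]
    - [[0,0,-9],[0,0,0]]
    - [[0,0,-12],[0,0,0]]

```text
clock: 14.82
tool_pos: [0.4296, 0.081, 0.1417]
tool_rot: [-0.0, -0.46, 0.888, -0.0]
ft_force: [0.5, 1.1, -0.2]
finger_gap: 0.997
```

```bash
python3 - <<'E'
from h import *
plan([(.627,.143,.14,116)],deg=6.3)
E
```

```text
from [4.3000e-01 8.1000e-02 1.4200e-01 1.4476e+02]
[[[-2.4,-1.8,0.0],[0,0,0.07]],[[-4.7,-3.6,0.0],[0,0,0.14]],[[-7.1,-5.4,0.1],[0,0,0.22]],[[-9.4,-7.2,0.1],[0,0,0.29]],[[-11.8,-9.0,0.1],[0,0,0.36]]]
[[[-2.8,-0.9,0.0],[0,0,0.07]],[[-5.7,-1.7,0.0],[0,0,0.14]]]
  -> [  0.627   0.143   0.14  116.   ]
```

>>> play_rows:
  moves:
    - [[-2.4,-1.8,0],[0,0,0.07]]
    - [[-4.7,-3.6,0],[0,0,0.14]]
    - [[-7.1,-5.4,0.1],[0,0,0.22]]
    - [[-9.4,-7.2,0.1],[0,0,0.29]]
    - [[-11.8,-9.0,0.1],[0,0,0.36]]

```text
clock: 15.23
tool_pos: [0.5728, 0.1259, 0.1393]
tool_rot: [-0.0, -0.292, 0.956, 0.0]
ft_force: [0.1, 0.0, 0.0]
finger_gap: 1.001
```

>>> play_rows:
  moves:
    - [[-2.8,-0.9,0],[0,0,0.07]]
    - [[-5.7,-1.7,0],[0,0,0.14]]
    - [[-5.7,-1.7,0],[0,0,0.14]]
    - [[-5.7,-1.7,0],[0,0,0.14]]

```text
clock: 15.57
tool_pos: [0.629, 0.1438, 0.1379]
tool_rot: [-0.001, -0.226, 0.974, -0.0]
ft_force: [-0.7, -0.3, -1.3]
finger_gap: 1.0
```

```bash
cat >> h.py <<'E'
def rectw(W,c,lo,hi,rad):
    m=(W[...,2]>lo)&(W[...,2]<hi)&(np.hypot(W[...,0]-c[0],W[...,1]-c[1])<rad)
    q=W[m]; print(len(q),'z',np.median(q[:,2]).round(4)); rr=cv2.minAreaRect((q[:,:2]*1000).astype(np.float32)); print(rr); return rr
E
python3 - <<'E'
from h import *
c,s=cur(); p,d=grab_frame('wrist'); cv2.imwrite('pics/w5.png',p); C=cam('wrist',s); W=cloud(d,C)
rectw(W,(.627,.143),.055,.1,.045)
print(c.round(4)); plan([(.627,.143,.021,116,25)])
E
```

```text
3905 z 0.0643
((626.9622192382812, 141.11685180664062), (51.41375732421875, 52.10091781616211), 26.15134620666504)
[  0.629    0.1438   0.1379 116.0841]
from [  0.628   0.143   0.138 116.119]
[[[0.0,0.0,2.3],[0,0,0.0]],[[0.0,0.0,4.7],[0,0,0.0]],[[0.1,0.0,7.0],[0,0,0.0]],[[0.1,0.0,9.4],[0,0,0.0]],[[0.1,0.0,11.7],[0,0,0.0]]]
  -> [6.27e-01 1.43e-01 2.10e-02 1.16e+02]
```

View pics/w5.png

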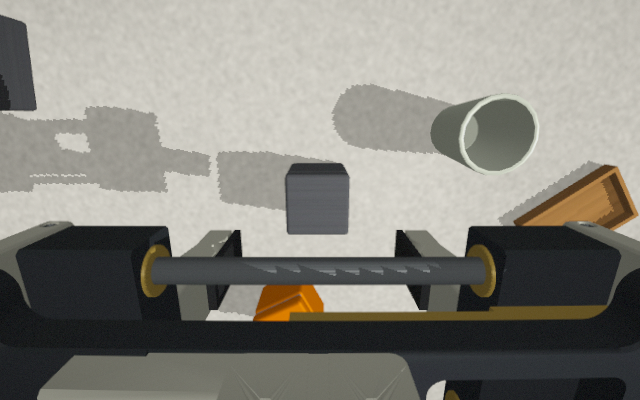

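The dark square tin sits at (318,203), square to the jaws, with top 64 mm and yaw 26°. The orange one, at (288,300), is behind and clear.

>>> play_rows:
  moves:
    - [[0,0,2.3],[0,0,0]]
    - [[0,0,4.9],[0,0,0]]
    - [[0.1,0,7.6],[0,0,0]]
    - [[0.1,0,10],[0,0,0]]
    - [[0.1,0,11.7],[0,0,0]]

```text
clock: 16.03
tool_pos: [0.6254, 0.1424, 0.0208]
tool_rot: [-0.001, -0.226, 0.974, -0.0]
ft_force: [-0.5, -0.0, 0.4]
finger_gap: 0.999
```

>>> play_rows:
  moves:
    - [[0,0,0],[0,0,0]]
    - [[0,0,0],[0,0,0]]

```text
clock: 16.2
tool_pos: [0.6264, 0.1428, 0.0224]
tool_rot: [-0.001, -0.226, 0.974, -0.0]
ft_force: [-0.6, -0.3, -0.2]
finger_gap: 1.005
```

>>> play_rows:
  moves:
    - [[0,0,0],[0,0,0]]
    - [[0,0,0],[0,0,0]]
    - [[0,0,0],[0,0,0]]
    - [[0,0,0],[0,0,0]]
    - [[0,0,0],[0,0,0]]
  gripper: 1
  grip_force: 25

```text
clock: 16.62
tool_pos: [0.6278, 0.1434, 0.0234]
tool_rot: [0.001, -0.226, 0.974, 0.0]
ft_force: [1.0, 0.0, -0.6]
finger_gap: 0.687
```

>>> play_rows:
  moves:
    - [[0,0,0],[0,0,0]]
    - [[0,0,0],[0,0,0]]
    - [[0,0,0],[0,0,0]]
    - [[0,0,0],[0,0,0]]

```text
clock: 16.95
tool_pos: [0.6277, 0.1432, 0.023]
tool_rot: [0.0, -0.226, 0.974, -0.0]
ft_force: [-0.8, -0.8, 6.0]
finger_gap: 0.592
```

>>> play_rows:
  moves:
    - [[0,0,-1.5],[0,0,0]]
    - [[0,0,-4.2],[0,0,0]]
    - [[0,0,-7.4],[0,0,0]]
    - [[0,0,-10.8],[0,0,0]]
    - [[0,0,-13],[0,0,0]]

```text
clock: 17.37
tool_pos: [0.6279, 0.1434, 0.1551]
tool_rot: [0.001, -0.226, 0.974, 0.0]
ft_force: [0.9, -0.3, -2.6]
finger_gap: 0.591
```

```bash
python3 - <<'E'
from h import *
plan([(.66,-.12,.155,105,33),(.60,-.34,.155,98,33),(.506,-.404,.155,94,33)])
E
```

```text
from [  0.628   0.143   0.155 116.125]
[[[1.0,-2.8,0.0],[0,0,0.02]],[[1.9,-5.6,0.0],[0,0,0.04]],[[2.9,-8.4,0.0],[0,0,0.06]],[[3.9,-11.1,0.0],[0,0,0.09]],[[4.8,-13.9,0.0],[0,0,0.11]]]
[[[0.7,-2.9,0.0],[0,0,0.02]],[[1.3,-5.7,0.0],[0,0,0.04]],[[2.0,-8.6,0.0],[0,0,0.06]],[[2.7,-11.5,0.0],[0,0,0.09]]]
  -> [  0.66   -0.12    0.155 105.   ]
[[[1.6,-2.8,0.0],[0,0,0.02]],[[3.3,-5.6,0.0],[0,0,0.03]],[[4.9,-8.4,0.0],[0,0,0.05]],[[6.6,-11.3,0.0],[0,0,0.07]],[[8.2,-14.1,0.0],[0,0,0.09]]]
[[[1.4,-2.9,0.0],[0,0,0.02]],[[2.8,-5.9,0.0],[0,0,0.03]]]
  -> [ 0.6   -0.34   0.155 98.   ]
[[[2.5,-1.3,0.0],[0,0,0.02]],[[5.1,-2.5,0.0],[0,0,0.03]],[[7.6,-3.8,0.0],[0,0,0.05]],[[10.2,-5.0,0.0],[0,0,0.07]]]
  -> [ 0.506 -0.404  0.155 94.   ]
```

>>> play_rows:
  moves:
    - [[0.7,-2.0,0],[0,0,0.02]]
    - [[1.7,-5.0,0],[0,0,0.04]]
    - [[2.8,-8.1,0],[0,0,0.06]]
    - [[3.9,-11.1,0],[0,0,0.09]]
    - [[4.8,-13.9,0],[0,0,0.11]]

```text
clock: 17.78
tool_pos: [0.6447, -0.0041, 0.1516]
tool_rot: [-0.001, -0.171, 0.985, 0.0]
ft_force: [0.2, 0.1, -2.8]
finger_gap: 0.593
```

>>> play_rows:
  moves:
    - [[0.7,-2.9,0],[0,0,0.02]]
    - [[1.3,-5.7,0],[0,0,0.04]]
    - [[2.0,-8.6,0],[0,0,0.06]]
    - [[2.7,-11.5,0],[0,0,0.09]]

```text
clock: 18.12
tool_pos: [0.6585, -0.1212, 0.1514]
tool_rot: [-0.001, -0.127, 0.992, 0.0]
ft_force: [0.1, 0.5, -2.2]
finger_gap: 0.593
```

>>> play_rows:
  moves:
    - [[1.6,-2.8,0],[0,0,0.02]]
    - [[3.3,-5.6,0],[0,0,0.03]]
    - [[4.9,-8.4,0],[0,0,0.05]]
    - [[6.6,-11.3,0],[0,0,0.07]]
    - [[8.2,-14.1,0],[0,0,0.09]]

```text
clock: 18.53
tool_pos: [0.6143, -0.2783, 0.1514]
tool_rot: [-0.001, -0.082, 0.997, 0.001]
ft_force: [0.7, -0.0, -2.5]
finger_gap: 0.593
```

>>> play_rows:
  moves:
    - [[1.4,-2.9,0],[0,0,0.02]]
    - [[2.8,-5.9,0],[0,0,0.03]]

```text
clock: 18.7
tool_pos: [0.5964, -0.341, 0.1514]
tool_rot: [-0.001, -0.067, 0.998, 0.001]
ft_force: [0.3, -0.1, -2.3]
finger_gap: 0.592
```

>>> play_rows:
  moves:
    - [[2.5,-1.3,0],[0,0,0.02]]
    - [[5.1,-2.5,0],[0,0,0.03]]
    - [[7.6,-3.8,0],[0,0,0.05]]
    - [[9.4,-4.6,0],[0,0,0.07]]
    - [[10.2,-5.0,0],[0,0,0.07]]

```text
clock: 19.12
tool_pos: [0.5006, -0.4042, 0.1518]
tool_rot: [-0.001, -0.031, 1.0, 0.001]
ft_force: [0.8, 0.3, -3.2]
finger_gap: 0.59
```

>>> play_rows:
  moves:
    - [[0,0,0],[0,0,0]]
    - [[0,0,0],[0,0,0]]

```text
clock: 19.28
tool_pos: [0.5033, -0.4034, 0.1524]
tool_rot: [0.0, -0.033, 0.999, 0.0]
ft_force: [0.7, 0.7, -1.8]
finger_gap: 0.591
```

```bash
python3 - <<'E'
from h import *
c,s=cur(); q,d=grab_frame('wrist'); cv2.imwrite('pics/w6.png',q); print(c.round(4),s['ft_force'].round(1))
plan([(.506,-.404,.035,94,25)])
E
```

```text
[ 0.5033 -0.4034  0.1524 93.7385] [ 0.7  0.7 -1.8]
from [ 0.504 -0.403  0.152 93.783]
[[[0.0,0.0,2.3],[0,0,0.0]],[[-0.1,0.0,4.7],[0,0,0.0]],[[-0.1,-0.1,7.0],[0,0,0.0]],[[-0.2,-0.1,9.4],[0,0,0.0]],[[-0.2,-0.1,11.7],[0,0,0.0]]]
  -> [ 5.06e-01 -4.04e-01  3.50e-02  9.40e+01]
```

View pics/w6.png

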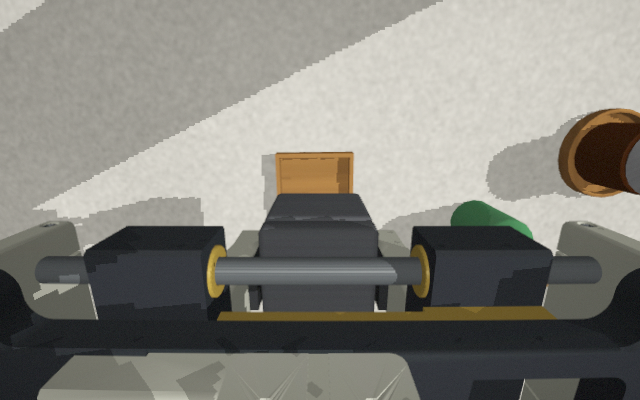

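The tin is upright and square over its dish (315,175), and the bottle (490,215) is clear.

>>> play_rows:
  moves:
    - [[0,0,2.0],[0,0,0]]
    - [[-0.1,0,4.7],[0,0,0]]
    - [[-0.1,-0.1,7.5],[0,0,0]]
    - [[-0.2,-0.1,9.9],[0,0,0]]
    - [[-0.2,-0.1,11.7],[0,0,0]]

```text
clock: 19.75
tool_pos: [0.5058, -0.4029, 0.033]
tool_rot: [-0.001, -0.034, 0.999, 0.001]
ft_force: [-0.0, -0.2, -2.4]
finger_gap: 0.593
```

>>> play_rows:
  moves:
    - [[0,0,0.2],[0,0,0]]
    - [[0,0,0.4],[0,0,0]]
    - [[0,0,0.5],[0,0,0]]
    - [[0,0,0.5],[0,0,0]]

```text
clock: 20.08
tool_pos: [0.5066, -0.4044, 0.0318]
tool_rot: [0.001, -0.033, 0.999, -0.001]
ft_force: [0.4, -0.6, -2.2]
finger_gap: 0.589
```

>>> play_rows:
  moves:
    - [[0,0,0.1],[0,0,0]]
    - [[0,0,0.1],[0,0,0]]

```text
clock: 20.25
tool_pos: [0.506, -0.4045, 0.0307]
tool_rot: [0.001, -0.033, 0.999, -0.0]
ft_force: [-0.2, -0.2, -4.0]
finger_gap: 0.593
```

>>> play_rows:
  moves:
    - [[0,0,0.1],[0,0,0]]
    - [[0,0,0.2],[0,0,0]]
    - [[0,0,0.3],[0,0,0]]
    - [[0,0,0.3],[0,0,0]]

```text
clock: 20.58
tool_pos: [0.5055, -0.4044, 0.027]
tool_rot: [0.0, -0.033, 0.999, -0.0]
ft_force: [-0.8, 1.1, 1.6]
finger_gap: 0.593
```

>>> play_rows:
  moves:
    - [[0,0,0.1],[0,0,0]]
    - [[0,0,0.1],[0,0,0]]

```text
clock: 20.75
tool_pos: [0.5055, -0.4044, 0.027]
tool_rot: [0.0, -0.033, 0.999, -0.0]
ft_force: [-2.5, 2.8, 9.2]
finger_gap: 0.595
```

>>> play_rows:
  moves:
    - [[0,0,0],[0,0,0]]
    - [[0,0,0],[0,0,0]]
    - [[0,0,0],[0,0,0]]
    - [[0,0,0],[0,0,0]]
    - [[0,0,0],[0,0,0]]
  gripper: 0

```text
clock: 21.17
tool_pos: [0.5054, -0.4043, 0.0254]
tool_rot: [-0.0, -0.033, 0.999, 0.0]
ft_force: [0.6, -0.8, 0.5]
finger_gap: 0.906
```

>>> play_rows:
  moves:
    - [[0,0,-1],[0,0,0]]
    - [[0,0,-3],[0,0,0]]
    - [[0,0,-6],[0,0,0]]
    - [[0,0,-9],[0,0,0]]
    - [[0,0,-13],[0,0,0]]

```text
clock: 21.58
tool_pos: [0.5041, -0.4036, 0.1556]
tool_rot: [-0.001, -0.033, 0.999, 0.001]
ft_force: [0.6, 0.4, -0.8]
finger_gap: 1.001
```

```bash
python3 - <<'E'
from h import *
plan([(.60,-.33,.155,100),(.646,-.162,.14,110)],deg=6.3,step=36)
E
```

```text
from [ 0.504 -0.404  0.156 93.758]
[[[-2.5,1.7,0.0],[0,0,-0.03]],[[-5.0,3.4,0.0],[0,0,-0.05]],[[-7.5,5.0,0.0],[0,0,-0.08]],[[-10.0,6.7,0.1],[0,0,-0.11]]]
  -> [  0.6    -0.33    0.155 100.   ]
[[[-1.5,3.1,0.3],[0,0,-0.03]],[[-3.0,6.3,0.6],[0,0,-0.07]],[[-4.5,9.4,0.9],[0,0,-0.1]],[[-6.0,12.6,1.2],[0,0,-0.14]],[[-7.4,15.7,1.5],[0,0,-0.17]]]
  -> [  0.646  -0.162   0.14  110.   ]
```

>>> play_rows:
  moves:
    - [[-2.5,1.7,0],[0,0,-0.03]]
    - [[-5.0,3.4,0],[0,0,-0.05]]
    - [[-7.5,5.0,0],[0,0,-0.08]]
    - [[-10.0,6.7,0.1],[0,0,-0.11]]

```text
clock: 21.92
tool_pos: [0.6018, -0.3303, 0.1563]
tool_rot: [0.001, -0.088, 0.996, -0.0]
ft_force: [1.1, -1.1, -0.4]
finger_gap: 1.003
```

>>> play_rows:
  moves:
    - [[-1.5,3.1,0.3],[0,0,-0.03]]
    - [[-3.0,6.3,0.6],[0,0,-0.07]]
    - [[-4.5,9.4,0.9],[0,0,-0.1]]
    - [[-6.0,12.6,1.2],[0,0,-0.14]]
    - [[-7.4,15.7,1.5],[0,0,-0.17]]

```text
clock: 22.33
tool_pos: [0.6466, -0.1616, 0.1402]
tool_rot: [0.0, -0.173, 0.985, -0.0]
ft_force: [1.8, 0.4, 0.7]
finger_gap: 1.0
```

>>> play_rows:
  moves:
    - [[0,0,0],[0,0,0]]
    - [[0,0,0],[0,0,0]]

```text
clock: 22.5
tool_pos: [0.6467, -0.1613, 0.1401]
tool_rot: [0.0, -0.174, 0.985, -0.0]
ft_force: [-0.0, -0.2, 0.1]
finger_gap: 0.994
```

```bash
python3 - <<'E'
from h import *
c,s=cur(); p,d=grab_frame('wrist'); cv2.imwrite('pics/w7.png',p); C=cam('wrist',s); W=cloud(d,C)
rectw(W,(.646,-.162),.05,.1,.06)
print(c.round(4)); plan([(.646,-.162,.019,110,25)])
E
```

```text
3759 z 0.0583
((646.9327392578125, -165.2471923828125), (77.64043426513672, 35.683311462402344), 20.93276023864746)
[  0.6467  -0.1613   0.1401 109.9949]
from [  0.646  -0.162   0.14  109.903]
[[[0.0,0.0,2.4],[0,0,0.0]],[[0.0,0.0,4.8],[0,0,0.0]],[[0.0,0.0,7.3],[0,0,0.0]],[[0.0,0.0,9.7],[0,0,0.0]],[[0.0,0.1,12.1],[0,0,0.0]]]
  -> [ 6.46e-01 -1.62e-01  1.90e-02  1.10e+02]
```

View pics/w7.png

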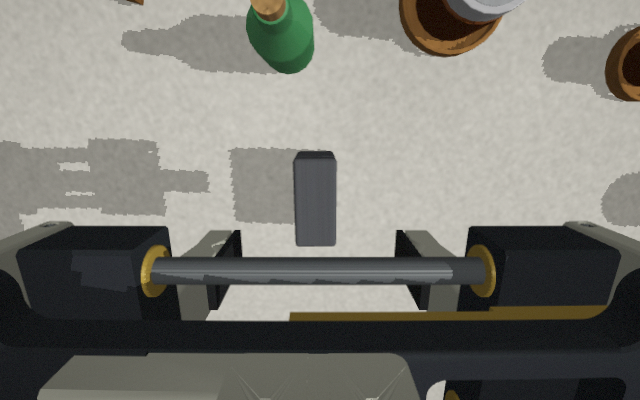

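The oblong tin is at (315,200), aligned to within 1°, with top 58 mm. The bottle (280,35) is clear. Descend and grasp.

>>> play_rows:
  moves:
    - [[0,0,2.2],[0,0,0]]
    - [[0.1,-0.1,5.0],[0,0,-0.01]]
    - [[0.1,-0.1,7.8],[0,0,-0.01]]
    - [[0.1,-0.1,10.3],[0,0,-0.01]]
    - [[0.1,-0.1,12.1],[0,0,-0.01]]

```text
clock: 22.97
tool_pos: [0.6442, -0.166, 0.0167]
tool_rot: [-0.001, -0.176, 0.984, 0.0]
ft_force: [-0.9, 0.1, -0.4]
finger_gap: 0.996
```

>>> play_rows:
  moves:
    - [[0,0,0],[0,0,0]]
    - [[0,0,0],[0,0,0]]

```text
clock: 23.13
tool_pos: [0.6448, -0.1658, 0.0182]
tool_rot: [-0.001, -0.176, 0.984, -0.0]
ft_force: [0.2, -0.2, 0.7]
finger_gap: 0.993
```

>>> play_rows:
  moves:
    - [[0,0,0],[0,0,0]]
    - [[0,0,0],[0,0,0]]
    - [[0,0,0],[0,0,0]]
    - [[0,0,0],[0,0,0]]
    - [[0,0,0],[0,0,0]]
  gripper: 1
  grip_force: 25

```text
clock: 23.55
tool_pos: [0.646, -0.1646, 0.0195]
tool_rot: [0.001, -0.177, 0.984, -0.0]
ft_force: [-0.1, -0.2, -0.1]
finger_gap: 0.682
```

>>> play_rows:
  moves:
    - [[0,0,0],[0,0,0]]
    - [[0,0,0],[0,0,0]]
    - [[0,0,0],[0,0,0]]
    - [[0,0,0],[0,0,0]]
    - [[0,0,0],[0,0,0]]

```text
clock: 23.97
tool_pos: [0.6455, -0.1645, 0.0186]
tool_rot: [-0.0, -0.177, 0.984, 0.0]
ft_force: [-0.6, 0.5, 0.9]
finger_gap: 0.41
```

```bash
python3 - <<'E'
from h import *
plan([])
z=np.load('pics/top0.npz');rectw(cloud(z['d'],cam('top')),(.538,.395),.009,.03,.075)
z=np.load('pics/side0.npz');rectw(cloud(z['d'],cam('side')),(.538,.395),.009,.03,.075)
E
```

```text
from [ 6.46000e-01 -1.65000e-01  1.90000e-02  1.10389e+02]
268 z 0.0145
((538.039306640625, 396.416259765625), (67.75254821777344, 103.86930847167969), 62.28062057495117)
290 z 0.0137
((538.3348388671875, 394.56524658203125), (66.2095718383789, 108.16265869140625), 61.29568862915039)
```

Gap 0.41 is 36 mm, so it has the oblong tin. Lift and carry with the turn.

>>> play_rows:
  moves:
    - [[0,0,-1.5],[0,0,0]]
    - [[0,0,-4.2],[0,0,0]]
    - [[0,0,-7.4],[0,0,0]]
    - [[0,0,-10.8],[0,0,0]]
    - [[0,0,-13],[0,0,0]]

```text
clock: 24.38
tool_pos: [0.6461, -0.1647, 0.1514]
tool_rot: [0.001, -0.177, 0.984, -0.0]
ft_force: [0.7, 0.1, -2.6]
finger_gap: 0.408
```

```bash
python3 - <<'E'
from h import *
plan([(.645,.12,.15,176),(.538,.396,.15,242)],deg=6.4)
E
```

```text
from [  0.646  -0.165   0.151 110.401]
[[[-0.9,2.4,0.0],[0,0,-0.1]],[[-1.8,4.9,0.0],[0,0,-0.21]],[[-2.7,7.3,0.0],[0,0,-0.31]],[[-3.6,9.7,0.1],[0,0,-0.42]],[[-4.5,12.1,0.1],[0,0,-0.52]]]
[[[-2.0,1.7,0.0],[0,0,-0.1]],[[-4.0,3.3,0.0],[0,0,-0.21]],[[-5.9,5.0,0.0],[0,0,-0.31]],[[-7.9,6.7,0.1],[0,0,-0.42]],[[-9.9,8.3,0.1],[0,0,-0.52]]]
[[[-2.5,0.5,0.0],[0,0,-0.1]]]
  -> [6.45e-01 1.20e-01 1.50e-01 1.76e+02]
[[[-2.4,1.1,0.0],[0,0,-0.1]],[[-4.9,2.3,0.0],[0,0,-0.21]],[[-7.3,3.4,0.0],[0,0,-0.31]],[[-9.7,4.6,0.0],[0,0,-0.42]],[[-12.2,5.7,0.0],[0,0,-0.52]]]
[[[-2.7,-0.2,0.0],[0,0,-0.1]],[[-5.4,-0.5,0.0],[0,0,-0.21]],[[-8.0,-0.7,0.0],[0,0,-0.31]],[[-10.7,-0.9,0.0],[0,0,-0.42]],[[-13.4,-1.1,0.0],[0,0,-0.52]]]
[[[-2.2,-1.5,0.0],[0,0,-0.1]]]
  -> [5.38e-01 3.96e-01 1.50e-01 2.42e+02]
```

>>> play_rows:
  moves:
    - [[-0.6,1.6,0],[0,0,-0.08]]
    - [[-1.6,4.5,0],[0,0,-0.2]]
    - [[-2.7,7.3,0],[0,0,-0.31]]
    - [[-3.6,9.7,0],[0,0,-0.42]]
    - [[-4.5,12.1,0],[0,0,-0.52]]

```text
clock: 24.8
tool_pos: [0.6448, -0.0342, 0.1479]
tool_rot: [-0.001, -0.426, 0.905, 0.0]
ft_force: [0.1, -0.2, -2.8]
finger_gap: 0.407
```

>>> play_rows:
  moves:
    - [[-2.0,1.7,0],[0,0,-0.1]]
    - [[-4.0,3.3,0],[0,0,-0.21]]
    - [[-5.9,5.0,0],[0,0,-0.31]]
    - [[-7.9,6.7,0],[0,0,-0.42]]
    - [[-9.9,8.3,0],[0,0,-0.52]]

```text
clock: 25.22
tool_pos: [0.6444, 0.095, 0.1479]
tool_rot: [-0.001, -0.645, 0.764, 0.0]
ft_force: [0.6, 0.4, -3.0]
finger_gap: 0.406
```

>>> play_rows:
  moves:
    - [[-2.5,0.5,0],[0,0,-0.1]]

```text
clock: 25.3
tool_pos: [0.644, 0.1204, 0.1479]
tool_rot: [-0.001, -0.682, 0.731, 0.0]
ft_force: [0.6, -1.5, -2.3]
finger_gap: 0.409
```

>>> play_rows:
  moves:
    - [[-2.4,1.1,0],[0,0,-0.1]]
    - [[-4.9,2.3,0],[0,0,-0.21]]
    - [[-7.3,3.4,0],[0,0,-0.31]]
    - [[-9.7,4.6,0],[0,0,-0.42]]
    - [[-12.2,5.7,0],[0,0,-0.52]]

```text
clock: 25.72
tool_pos: [0.5957, 0.246, 0.1478]
tool_rot: [0.001, 0.847, -0.531, -0.0]
ft_force: [0.3, 1.0, -2.9]
finger_gap: 0.409
```

```bash
python3 - <<'E'
from h import *
plan([(.538,.395,.15,242)],deg=6.4)
E
```

```text
from [ 5.96000e-01  2.46000e-01  1.48000e-01 -1.54205e+02]
[[[-2.7,-0.2,0.0],[0,0,-0.11]],[[-5.3,-0.4,-0.1],[0,0,-0.21]],[[-8.0,-0.6,-0.1],[0,0,-0.32]],[[-10.6,-0.9,-0.1],[0,0,-0.42]],[[-13.3,-1.1,-0.2],[0,0,-0.53]]]
[[[-2.2,-1.5,0.0],[0,0,-0.11]]]
  -> [   0.538    0.395    0.15  -118.   ]
```

>>> play_rows:
  moves:
    - [[-2.7,-0.2,0],[0,0,-0.11]]
    - [[-5.3,-0.4,0],[0,0,-0.21]]
    - [[-8.0,-0.6,0],[0,0,-0.32]]
    - [[-10.6,-0.9,0],[0,0,-0.42]]
    - [[-13.3,-1.1,0],[0,0,-0.53]]

```text
clock: 26.13
tool_pos: [0.5486, 0.3707, 0.1478]
tool_rot: [0.001, 0.957, -0.291, -0.0]
ft_force: [0.1, 0.2, -3.1]
finger_gap: 0.413
```

>>> play_rows:
  moves:
    - [[-2.0,-1.3,0],[0,0,-0.1]]
    - [[-2.2,-1.5,0],[0,0,-0.11]]
    - [[-2.2,-1.5,0],[0,0,-0.11]]
    - [[-2.2,-1.5,0],[0,0,-0.11]]

```text
clock: 26.47
tool_pos: [0.5394, 0.3944, 0.1478]
tool_rot: [0.001, 0.971, -0.241, -0.0]
ft_force: [-0.3, -0.7, -2.6]
finger_gap: 0.41
```

```bash
python3 - <<'E'
from h import *
c,s=cur(); q,d=grab_frame('wrist'); cv2.imwrite('pics/w8.png',q); print(c.round(4),s['ft_force'].round(1))
plan([(.538,.3955,.032,242,25)])
E
```

```text
[   0.5394    0.3944    0.1478 -117.8888] [-0.3 -0.7 -2.6]
from [   0.54     0.394    0.148 -117.931]
[[[0.0,0.0,2.3],[0,0,0.0]],[[-0.1,0.0,4.6],[0,0,0.0]],[[-0.1,0.0,7.0],[0,0,0.0]],[[-0.2,-0.1,9.3],[0,0,0.0]],[[-0.2,-0.1,11.6],[0,0,0.0]]]
  -> [ 5.38e-01  3.96e-01  3.20e-02 -1.18e+02]
```

View pics/w8.png

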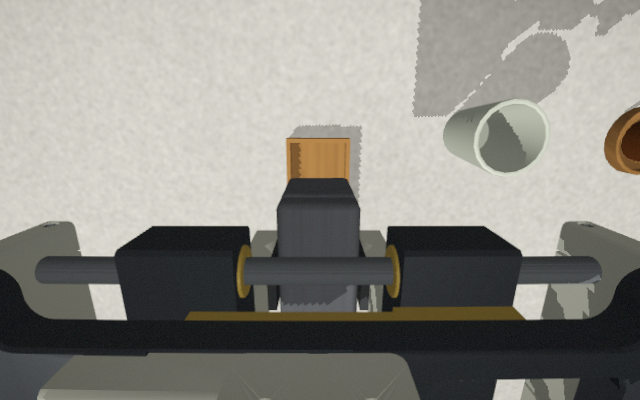

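The tin is aligned with the oblong dish (318,160), and the pot (510,138) is well to the side.

>>> play_rows:
  moves:
    - [[0,0,2.0],[0,0,0]]
    - [[-0.1,0,4.7],[0,0,0]]
    - [[-0.1,0,7.5],[0,0,0]]
    - [[-0.2,-0.1,9.9],[0,0,0]]
    - [[-0.2,-0.1,11.6],[0,0,0]]

```text
clock: 26.93
tool_pos: [0.5381, 0.3943, 0.0301]
tool_rot: [0.001, 0.97, -0.242, -0.001]
ft_force: [0.4, -0.5, -3.6]
finger_gap: 0.409
```

>>> play_rows:
  moves:
    - [[0,0,0.2],[0,0,0]]
    - [[0,0,0.4],[0,0,0]]
    - [[0,0,0.5],[0,0,0]]
    - [[0,0,0.5],[0,0,0]]

```text
clock: 27.27
tool_pos: [0.5394, 0.3968, 0.0289]
tool_rot: [-0.001, 0.971, -0.241, 0.001]
ft_force: [0.4, -0.3, -1.2]
finger_gap: 0.412
```

>>> play_rows:
  moves:
    - [[0,0,0.1],[0,0,0]]
    - [[0,0,0.1],[0,0,0]]

```text
clock: 27.43
tool_pos: [0.539, 0.3969, 0.0277]
tool_rot: [-0.001, 0.971, -0.241, 0.0]
ft_force: [0.6, -0.6, -2.2]
finger_gap: 0.41
```

>>> play_rows:
  moves:
    - [[0,0,0.1],[0,0,0]]
    - [[0,0,0.2],[0,0,0]]
    - [[0,0,0.3],[0,0,0]]
    - [[0,0,0.3],[0,0,0]]

```text
clock: 27.77
tool_pos: [0.5384, 0.3964, 0.0234]
tool_rot: [0.0, 0.971, -0.241, -0.0]
ft_force: [0.2, 0.8, -2.9]
finger_gap: 0.415
```

>>> play_rows:
  moves:
    - [[0,0,0.1],[0,0,0]]
    - [[0,0,0.1],[0,0,0]]

```text
clock: 27.93
tool_pos: [0.5386, 0.3966, 0.0226]
tool_rot: [-0.0, 0.971, -0.24, 0.0]
ft_force: [-0.6, -1.0, -1.5]
finger_gap: 0.409
```

>>> play_rows:
  moves:
    - [[0,0,0.1],[0,0,0]]
    - [[0,0,0.1],[0,0,0]]

```text
clock: 28.1
tool_pos: [0.5386, 0.3966, 0.0226]
tool_rot: [-0.0, 0.971, -0.24, 0.0]
ft_force: [-2.1, -1.8, 5.9]
finger_gap: 0.407
```

Contact at the expected height. Release, lift, and back out of the cameras' view.

>>> play_rows:
  moves:
    - [[0,0,0],[0,0,0]]
    - [[0,0,0],[0,0,0]]
    - [[0,0,0],[0,0,0]]
    - [[0,0,0],[0,0,0]]
    - [[0,0,0],[0,0,0]]
  gripper: 0

```text
clock: 28.52
tool_pos: [0.5386, 0.3965, 0.0215]
tool_rot: [0.0, 0.971, -0.241, 0.0]
ft_force: [-0.0, -0.8, -0.1]
finger_gap: 0.725
```

>>> play_rows:
  moves:
    - [[0,0,-1],[0,0,0]]
    - [[0,0,-3],[0,0,0]]
    - [[0,0,-6],[0,0,0]]
    - [[0,0,-9],[0,0,0]]
    - [[0,0,-13],[0,0,0]]

```text
clock: 28.93
tool_pos: [0.5376, 0.3955, 0.1516]
tool_rot: [0.001, 0.971, -0.241, -0.001]
ft_force: [1.1, 0.6, -0.2]
finger_gap: 0.993
```

>>> play_rows:
  moves:
    - [[-3,0,-2],[0,0,0]]
    - [[-6,0,-4],[0,0,0]]
    - [[-9,0,-6],[0,0,0]]
    - [[-12,0,-8],[0,0,0]]
    - [[-15,0,-10],[0,0,0]]

```text
clock: 29.35
tool_pos: [0.4047, 0.4667, 0.2536]
tool_rot: [-0.0, 0.971, -0.241, 0.0]
ft_force: [0.2, 1.6, -0.3]
finger_gap: 1.0
```

```bash
python3 - <<'E'
from h import *
p,d=grab_frame('top'); cv2.imwrite('pics/t9.png',p);np.savez('pics/t9.npz',d=d)
p,d2=grab_frame('side'); cv2.imwrite('pics/s9.png',p)
A={'top':cloud(d,cam('top')),'side':cloud(d2,cam('side'))}
for nm,c,lo,hi,rad in [('LJ',(.449,-.11),.06,.1,.05),('LD',(.447,-.11),.009,.03,.055),('SJ',(.43,.081),.045,.09,.04),('SD',(.43,.081),.009,.03,.045),('SQ',(.506,-.404),.05,.09,.05),('SQD',(.506,-.404),.009,.03,.065),('OB',(.538,.395),.045,.09,.06),('OBD',(.538,.395),.009,.03,.075),('bottle',(.53,-.23),.1,.14,.04),('pot',(.517,.237),.06,.1,.05),('orange',(.749,.173),.055,.1,.05)]:
    for n in A:
        W=A[n]; print(nm,n,end=' ')
        try: rectw(W,c,lo,hi,rad)
        except Exception as e: print('none')
E
```

```text
LJ top 507 z 0.0771
((447.31512451171875, -108.56666564941406), (60.28696060180664, 60.025123596191406), 39.79753112792969)
LJ side 98 z 0.0746
((447.8102111816406, -89.9921875), (27.322479248046875, 50.95474624633789), 75.74687194824219)
LD top 185 z 0.0149
((447.321044921875, -109.00811004638672), (87.97786712646484, 88.22517395019531), 17.960268020629883)
LD side 151 z 0.0155
((428.1323547363281, -96.04933166503906), (88.02458190917969, 44.409854888916016), 54.23119354248047)
SJ top 211 z 0.0632
((428.5486755371094, 81.9478988647461), (38.21354293823242, 38.46057891845703), 21.98729133605957)
SJ side 27 z 0.065
((421.9761047363281, 70.87122344970703), (13.319172859191895, 29.60757827758789), 59.863338470458984)
SD top 137 z 0.0146
((429.0654296875, 82.81682586669922), (65.19287872314453, 63.88728713989258), 43.272430419921875)
SD side 0 z nan
((0.0, 0.0), (0.0, 0.0), 0.0)
SQ top 473 z 0.0678
((505.04974365234375, -401.4134826660156), (52.1850700378418, 52.11427688598633), 4.225482940673828)
SQ side 0 z nan
((0.0, 0.0), (0.0, 0.0), 0.0)
SQD top 254 z 0.0144
((505.8698425292969, -40
[... 562 characters left out ...]
4, 110.3212661743164), 61.210384368896484)
bottle top 76 z 0.1187
((529.7622680664062, -229.83291625976562), (18.700077056884766, 19.397808074951172), 88.77638244628906)
bottle side 0 z nan
((0.0, 0.0), (0.0, 0.0), 0.0)
pot top 183 z 0.0744
((517.4223022460938, 237.2637176513672), (57.64445495605469, 57.657691955566406), 59.212791442871094)
pot side 8 z 0.0758
((544.7422485351562, 244.68963623046875), (0.47656312584877014, 14.85036563873291), 19.199615478515625)
orange top 385 z 0.0641
((749.08056640625, 172.95741271972656), (51.83544921875, 52.20165252685547), 54.154518127441406)
orange side 270 z 0.0661
((749.9940185546875, 172.81668090820312), (53.94921875, 55.90038299560547), 51.641117095947266)
  return _methods._mean(a, axis=axis, dtype=dtype,
  ret = ret.dtype.type(ret / rcount)
```

View pics/t9.png

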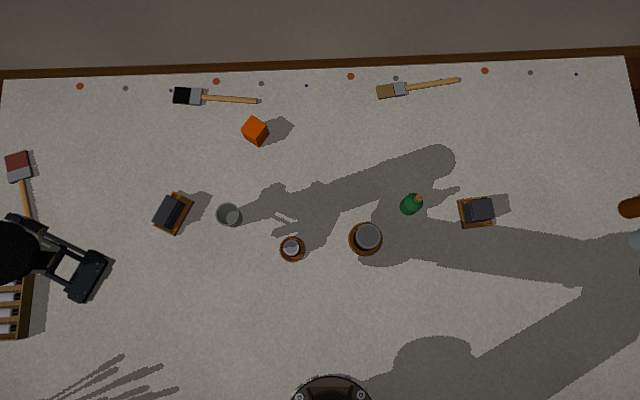

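View pics/s9.png

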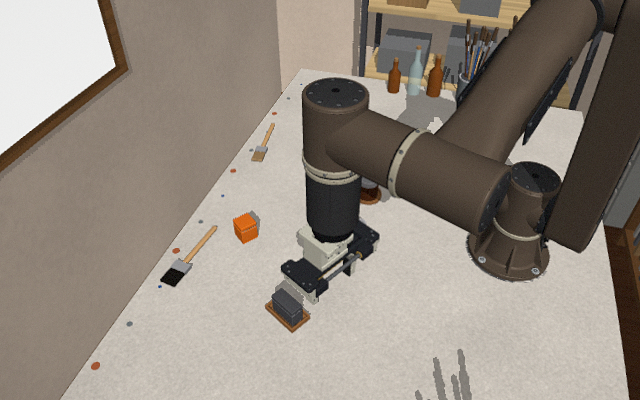

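Top picture: the large jar is in its dish (366,237), the small jar (292,247), the square tin (478,210) and the oblong tin (172,211), with the bottle, pot and orange tin unmoved. The side view sees only the oblong one, because the arm blocks the rest. One tilt check on the top depth before I hand in.

```bash
python3 - <<'E'
from h import *
W=cloud(np.load('pics/t9.npz')['d'],cam('top'))
for nm,c,lo,rad in [('LJ',(.4473,-.1086),.07,.027),('SJ',(.4285,.082),.056,.016),('SQ',(.505,-.4014),.062,.024),('OB',(.5355,.3986),.056,.017),('bench',(.6,0),-.01,.05)]:
    m=(W[...,2]>lo)&(W[...,2]<lo+.03)&(np.hypot(W[...,0]-c[0],W[...,1]-c[1])<rad); q=W[m]
    co=np.linalg.lstsq(np.c_[q[:,:2],np.ones(len(q))],q[:,2],rcond=None)[0]
    print(nm,len(q),'tilt deg',np.degrees(co[:2]).round(2),'z',np.median(q[:,2]).round(4))
s=r.state(); print(s['clock'],np.abs(s['dq']).max())
E
```

```text
LJ 377 tilt deg [ 0.49 -0.41] z 0.0772
SJ 132 tilt deg [0.15 0.24] z 0.0637
SQ 282 tilt deg [-1.    0.51] z 0.0682
OB 140 tilt deg [-0.42 -0.85] z 0.0634
bench 1018 tilt deg [-0.12  0.13] z 0.0006
29.45 0.057581502693520456
```

Every lid is level to within about 1° (depth noise), at floor height plus its own height. Handing in.

>>> play_rows:
  moves:
    - [[0,0,0],[0,0,0]]
    - [[0,0,0],[0,0,0]]
    - [[0,0,0],[0,0,0]]

```text
clock: 29.7
tool_pos: [0.4062, 0.4657, 0.2507]
tool_rot: [0.001, 0.971, -0.241, -0.0]
ft_force: [-0.4, 0.6, 0.6]
finger_gap: 1.002
```

```bash
python3 -c "
from h import *
print(r.job_done())"
```

```text
the job is handed in; nothing more can be done
None
```

All four containers now stand in their own dishes, placed in the order large jar, small jar, square tin, oblong tin. I handed the job in at 29.7 s. The highest set-down force I read was about 16 N, on the small jar.

**Last checks, top camera:**
- Each lid is 4–5 mm above the container's listed height, which matches the 4 mm dish floor. Lids are level to about 1°, which is within the depth noise.
- Containers are centred to within 1–4 mm, with about 9 mm of clearance all round.
- Dish rims read about 14–15 mm, so the dishes lie flat. The bottle, the pot and the orange tin are where they were.

**Gaps and disagreements:**
- The final side view was mostly blocked by the arm. It confirmed only the oblong tin and its dish, so the other three rest on the top camera and the contact heights felt when setting down.
- Before grasping, the wrist camera disagreed with the fixed cameras by 2–4 mm. I took the midpoint for the small jar and the oblong tin.

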